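# Load a stool rail in the drilling jig and hang the template on its pins

### The job

Get the stool rail ready for drilling: push the jig's sprung stop back with the rail's end, lay the rail flat on the jig floor between the four posts, let the spring close it against the fixed stop, and let go of it. Then lower the drilling template, without dropping it, over both pins with its large hole on the thick pin and its small hole on the thin pin, until it lies flat on all four posts, and let go. Leave the mug, the tin, the thread and the beeswax standing where they are.

Things in the scene. Friction and masses are not known exactly. Their poses are not given: they have to be found in the camera images.
- rail_center (a point): The stool rail: a loose plain dark-brown mahogany block, 45 (its x) x 140 (its y, long) x 22 mm high, about 0.13 kg, lying flat on the bench. This point is its centre, 11 mm above its underside. Either end and either face may go either way.
- handle (a point): Centre of the black bar handle of the drilling template, a loose grey metal plate 100 (x) x 140 (y) x 6 mm, about 0.4 kg. The point lies over the plate's centre, 43 mm above its underside. The bar is 16 mm wide (x), 66 long (y), 14 high, with 30 mm of air below it except at its two feet (y +-20 to +-32 mm). Axes as the plate's, z up.
- tab (a point): Middle of the template's hanging tab, 34 mm wide, which sticks out 24 mm at the plate's -y end (in the jig this end comes over the fixed stop); on the underside, 82 mm from the plate's centre. The four small raised drill bushes on the plate are only for show.
- large_hole (a point): Centre of the template's large through hole, 16 mm in diameter, at the plate's underside; from the plate's centre at x -34, y -56 mm (near the tab).
- small_hole (a point): Centre of the template's small through hole, 10 mm in diameter, at the plate's underside; from the plate's centre at x +34, y +56 mm.
- seat (a point): Where the rail's centre must come in the drilling jig, 11 mm above the jig's floor. Jig axes: y along the channel to the sprung stop, z up. The jig is fixed on the bench: a plywood base 112 (x) x 246 (y) x 15 mm (from y -102 to +144 mm of this point), whose top is the floor. At y +103 to +136 mm stands the spring's block, 22 mm high.
- fixed_stop (a point): Middle of the top edge of the fixed stop's face, at y -70 mm of the seat. The stop is a low steel bar, 8 mm high above the floor, 44 mm wide (x), reaching back to y -90 mm. Four steel posts of 20 mm diameter stand at x +-34, y +-56 mm of the seat, 24 mm high above the floor, tops bevelled 3 mm; the rail fits between them with 1.5 mm at each side.
- thick_pin (a point): Centre of the foot of the thick pin, on top of the post at x -34, y -56 mm of the seat, near the fixed stop; 39 mm above the bench. The pin has 14 mm diameter and stands 20 mm above the post's top, its last 6 mm tapered. The template's large hole belongs here: the hole's point must come to this point.
- thin_pin (a point): The same for the thin pin, 8 mm diameter, also 20 mm high, on the post at x +34, y +56 mm of the seat, near the sprung stop. The template's small hole belongs here.
- stop_face (a point): Middle of the face of the sprung stop, a steel shoe 38 mm wide whose upright face looks along the jig's -y and reaches from 1 to 21.5 mm above the channel floor. When free it stands 55 mm from the seat, so it must be pushed back 15 mm for the rail to fit.
- sprung_stop (a joint): How far the sprung stop is pushed back along the jig's +y (m): 0 free, 0.015 with the rail home between the stops, at most 0.030. The spring pushes with about 4 N at 0, 6.5 N at 0.015 and 9 N at 0.030. A plunger rod and a black knob stick out behind it, as far as y +161 mm of the seat when free.
- mug: Green mug, 96 mm high; the cup is 86 mm across, its axis 19 mm to the +y side of the origin; the handle sticks out to 62 mm on the -y side. Origin at the underside, midway along the 125 mm length over cup and handle. A bystander.
- glue_tin: Dark blue round tin, 70 mm across, 72 mm high; origin at the centre of its underside. A bystander.
- thread_green: Spool of green thread standing upright close beside one long side of the rail, 46 mm across, 55 mm high; origin at the centre of its underside. A bystander: grasp the rail clear of it.
- beeswax: Round brown cake of beeswax, 62 mm across, 22 mm high; origin at the centre of its underside. A bystander.
Things that resemble listed ones, but are neither listed nor needed, are in the scene too. There is more than one size of the part that bears rail_center; the job needs the larger.

How it is judged (in metres and radians):
On the way, in this order (a step that is already met when the one before it is completed fails the run):
1. the rail lies flat in the jig between sprung stop and fixed stop, released (distance between rail_center and seat below 0.004 m and angle between the y axis of rail_center and the y axis of seat, either way round below 0.06 rad and angle between rail_center's own x axis and vertical above 1.53 rad and value of joint sprung_stop between 0.012 and 0.018 m and contact force between the fingers and rail below 0.1 N), for 0.2 s.
2. the template lies flat on the posts, over both pins (distance between large_hole and thick_pin below 0.0035 m and distance between small_hole and thin_pin below 0.0035 m and angle between handle's own z axis and vertical below 0.04 rad), for 0.2 s.
At the end, for the whole second after the job is handed in: The rail's centre is within 4 mm of the seat and along the channel (within 0.06 rad), held by the sprung stop (pushed back 12 to 18 mm); both hole points are within 3.5 mm of their pins' foot points, the template is level within 0.04 rad, and all is at rest (all of step 2 and distance between rail_center and seat below 0.004 m and angle between the y axis of rail_center and the y axis of seat, either way round below 0.06 rad and value of joint sprung_stop between 0.012 and 0.018 m and linear speed of each of template, rail below 0.02 m/s); the robot touches nothing.
It fails at once if the template is dropped (moves faster than 0.4 m/s with no finger on it) (contact force between the fingers and template below 0.05 N and linear speed of template above 0.4 m/s).
It fails at once if a bystander is shifted by more than 30 mm or tipped (distance of any of mug, glue_tin, thread_green, beeswax from where it was at the start of the episode above 0.03 m or angle between any of mug, glue_tin, thread_green, beeswax's own z axis and vertical above 0.4 rad).
It also fails if it takes over 72 s, if anything falls off the work surface, if the arm or the gripper's body presses on something with over 40 N, if the wrist force passes 120 N, or if a joint passes its speed limit or range.

### The arm

A 6-joint arm with a two-finger parallel gripper is mounted at the origin on a cart in front of the work surface, level with it; the furniture and walls round the work are solid. World frame = base frame: x ahead of the robot, y to its left, z up, the work surface at z = 0. Lengths are in m, angles in degrees, forces in N, time in s.
With the tool pointing down it reaches from about 0.325 to 0.9 m from the base axis. Payload 6.1 kg.
Tool frame: the origin (TCP) lies at the very end of the fingers, on their centre line; the grasp point (between the pads) lies 19 mm behind it; z points along the fingers, y is the direction in which the jaws open and shut (so a half turn about z gives the same grasp; the last joint's range is limited). The gripper opens to 87 mm and grips with 3 to 60 N. Pads are 19 mm wide; open, the fingers measure 117 mm over their backs; the gripper's body (75 mm by 190 mm) begins 51 mm behind the grasp point.
Start: joints at [61.702, 12.628, 87.462, -0, 79.91, -7.225], TCP at [0.225, 0.583, 0.223] pointing down, gripper open.
Joint ranges: [-170.65, 170.65], [-52.31, 119.04], [5.05, 147.46], [-71.25, 251.25], [11.57, 151.72], [-153.62, 153.62]. Speed limits (degrees/s): [147.25, 147.25, 172.46, 180, 180, 180].

### API

Orientations are given as a 3x3 rotation matrix whose columns are the frame's x, y, z axes.
In Python, from cell import read_state, capture, camera_params, job gives the robot as it stands. The module is installed in compiled form; this text tells all that it offers.
- The arm moves only by the tool arm_command, never from a script. Its argument "deltas" is a list that holds one entry, the list of rows, each a list of 5 numbers: the opening, from 0 (shut) to 1 (fully open), then the shift along the tool's x, y, z in cm, then the turn about the tool's z in degrees. In form: [[[grip, tx, ty, tz, spin], ...]]. A call has 1 to 5 rows; each row is the pose to reach, as a shift and turn from the pose commanded when the call began, along the tool's axes at that moment; what a row does not reach only later rows make up. A row lasts 1/8 s, in which the tool goes at most 62.5 mm and 10.7 degrees, less where a joint would pass 70% of its speed; a pose out of reach is approached as far as the arm can. A call with a gripper value outside its range is refused whole. The fingers move at their own pace and stop on an object; "force" is the grip in N (left out, the last holds). Time passes only in rows, so rows that repeat a pose let the fingers close. It gives the time, the measured TCP pose, the force and the opening at its end, in the units of the state.
- read_state(): the state, without advancing time (a new reading comes with each control period).
- capture(name): name is "scene" or "top" or "wrist"; returns the picture (480x640x3 uint8, red, green, blue); there is no depth.
- camera_params(name): a dict with "fov_y" (degrees; the focal length in pixels is half the picture's height over the tangent of half this angle, whatever the lens; pixels are square), "cx", "cy" (the principal point, pixels), "extrinsics" (4x4, takes a point from camera to world coordinates). Camera axes: x right, y up, looking along -z (the intrinsics and any distortion apply to the point x, -y, -z); pixel columns grow to the right and rows downward; lengths in m; the calibration is good to about 2 mm. A picture is of the moment at which its call begins: read the wrist's pose just before it. camera_params takes no time and is no camera call; for the wrist camera it gives the pose at the moment of the call.
- job.job_done(): hands the job in, once; it reports no verdict.
The state is a dict: "t": time; "q": joint angles; "qvel": joint speeds; "joint_efforts": joint torques, N m; "ee_pos": TCP position; "tool_rot": TCP orientation; "contact_force": force on the tool from outside, world axes, zero at the start; "wrist_torque": the same for the moment, N m; "gripper_width": finger opening in m.
Only numpy, scipy, OpenCV 4.12 (cv2) and the standard library are available. Lean on these libraries where they do the work, as an engineer would, in place of code of your own. Each camera call takes 0.05 s, during which the arm holds its last target.

## Working session

There is one attempt and no reset: what is moved stays moved. The work goes in short steps, Python scripts to look and compute and a tool call to move; the robot and the scene stay as the last step left them, time stands still between calls to the robot, and variables do not carry over. Pictures are saved under pics/ and viewed, and the job is handed in when it is done.

Besides the shell and the picture viewer there is one more tool, called by a JSON object that holds its "method" and its "body", one argument or row to a line. arm_command: Moves the arm, as the interface text tells. Its arguments: {"type":"object","properties":{"deltas":{"type":"array","items":{"type":"array","items":{"type":"array","items":{"type":"number"}}}},"force":{"type":"number"}},"required":["deltas"]}

```bash
mkdir -p pics
cat > h.py <<'E'
import numpy as np, cv2
from cell import read_state, capture, camera_params, job
def snap(n,f):
    p=camera_params(n); im=capture(n); cv2.imwrite('pics/'+f,im[:,:,::-1]); 
    import pickle; pickle.dump(p,open('pics/'+f+'.pkl','wb')); return im,p
E
python3 - <<'E'
from h import *
s=read_state()
for k,v in s.items(): print(k,np.round(v,3).tolist())
for n in("scene","top","wrist"):
    im,p=snap(n,n+'0.png'); print(n,{k:(np.round(v,4).tolist() if not isinstance(v,str) else v) for k,v in p.items()})
E
```

```text
t 0.0
q [61.704, 12.675, 87.525, -0.0, 79.912, -7.226]
qvel [0.108, -0.042, 0.034, -0.064, -0.059, -0.032]
joint_efforts [0.0, -49.462, -38.737, 0.07, 0.057, -0.0]
ee_pos [0.224, 0.583, 0.221]
tool_rot [[-0.933, 0.359, -0.001], [0.36, 0.933, -0.002], [0.0, -0.002, -1.0]]
contact_force [0.344, 0.471, 0.888]
wrist_torque [-0.01, 0.025, -0.042]
gripper_width 0.087
scene {'fov_y': 56.2801, 'cx': 316.4264, 'cy': 236.498, 'extrinsics': [[0.7726, 0.3319, -0.5412, -0.1346], [-0.6348, 0.3928, -0.6654, -0.8194], [-0.0083, 0.8576, 0.5142, 0.7058], [0.0, 0.0, 0.0, 1.0]]}
top {'fov_y': 54.6911, 'cx': 309.7695, 'cy': 242.2662, 'extrinsics': [[0.0078, 0.9964, -0.0842, 0.4513], [-1.0, 0.0077, -0.0015, 0.0289], [-0.0009, 0.0842, 0.9964, 1.0241], [0.0, 0.0, 0.0, 1.0]]}
wrist {'fov_y': 68.0548, 'cx': 318.2775, 'cy': 236.2812, 'extrinsics': [[0.3594, -0.9047, -0.2288, 0.1627], [0.9332, 0.3479, 0.09, 0.6067], [-0.0019, -0.2458, 0.9693, 0.3832], [0.0, 0.0, 0.0, 1.0]]}
```

View pics/scene0.png

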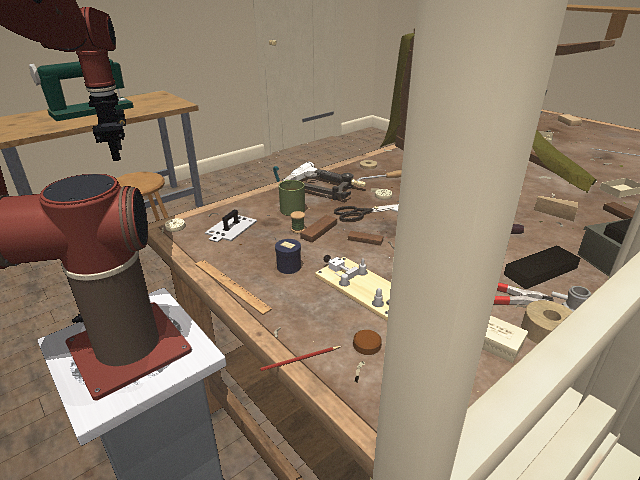

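View pics/top0.png

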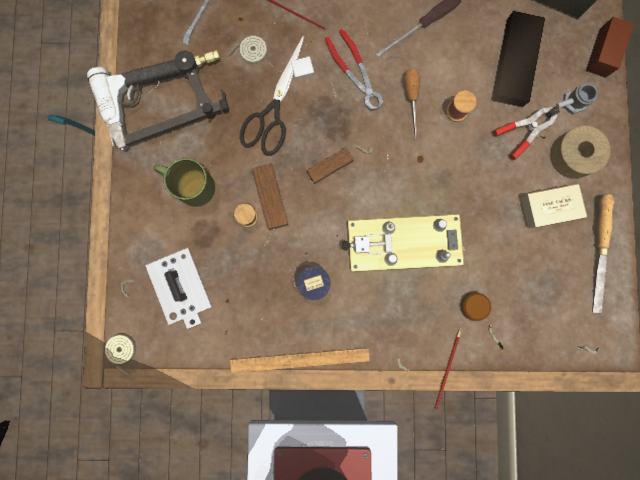

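View pics/wrist0.png

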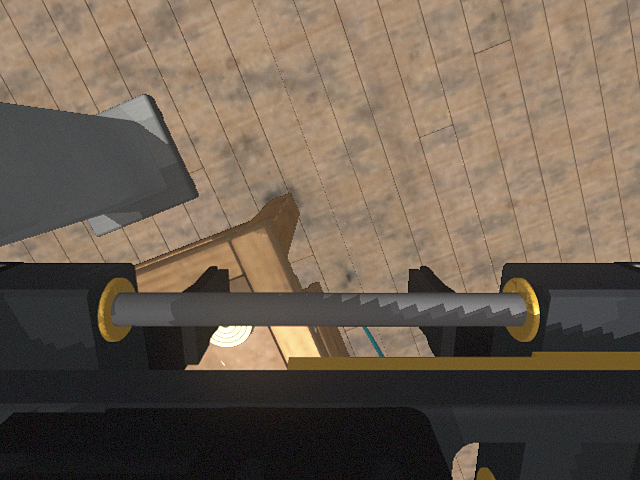

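The top view shows these candidates for the rail: mahogany block at (270,196), about 63 px long; a shorter block at (330,165); black block at (518,58); reddish block at (608,46). The description fits (270,196). Template handle at (177,285), tab at about (190,322). Jig spans (348..463, 215..270), with its sprung end on the left (image left is +y). I'll check the choice and the details in enlarged crops.

Run:
```python
from h import *
im=cv2.imread('pics/top0.png')
def crop(x,y,w,h,s,f): cv2.imwrite('pics/'+f,cv2.resize(im[y:y+h,x:x+w],None,fx=s,fy=s,interpolation=cv2.INTER_CUBIC))
crop(225,140,133,100,6,'c_rail.png')
crop(340,200,133,85,6,'c_jig.png')
crop(135,235,100,100,6,'c_tmp.png')
```

```text
(no output)
```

View pics/c_rail.png

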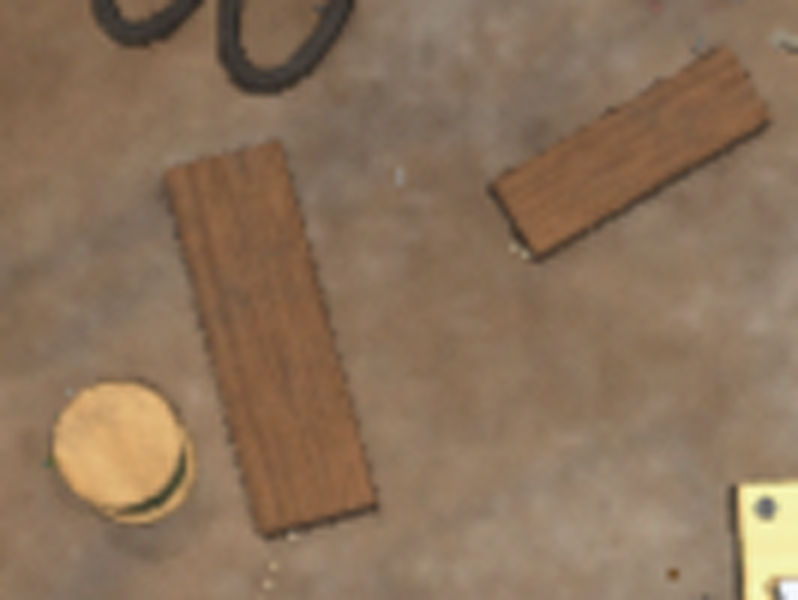

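View pics/c_jig.png

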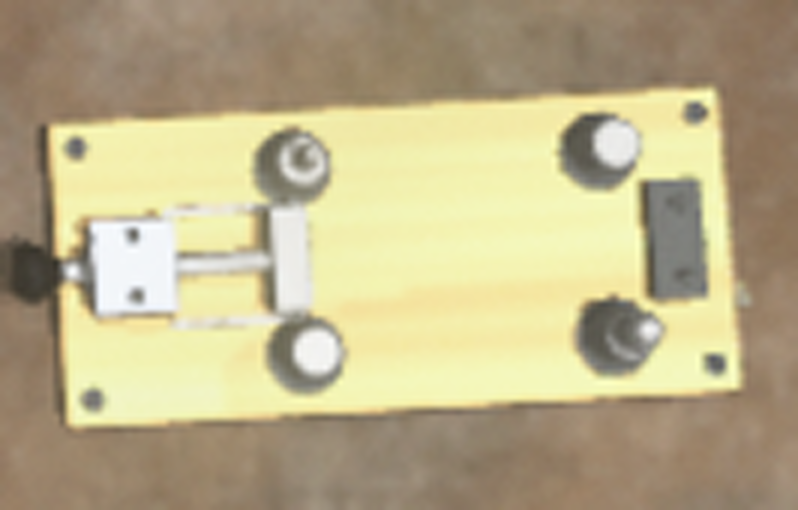

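View pics/c_tmp.png

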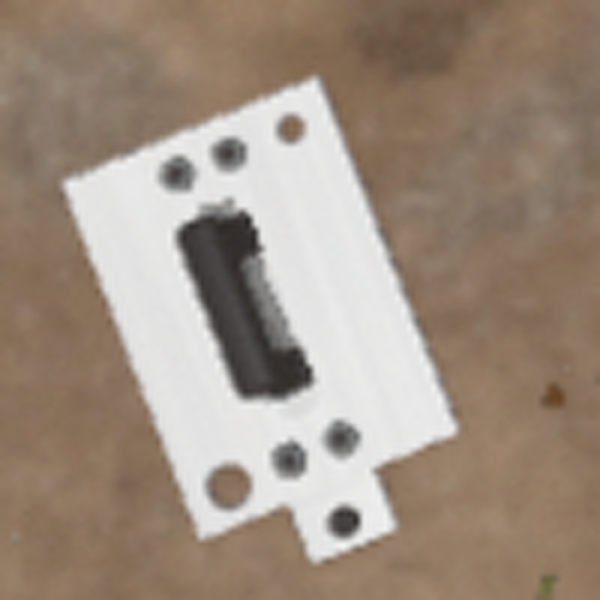

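```bash
cat >> h.py <<'E'
import pickle
def w(p,px,z):
    f=240/np.tan(np.radians(p['fov_y']/2)); E=np.array(p['extrinsics'])
    u,v=px; d=E[:3,:3]@np.array([(u-p['cx'])/f,-(v-p['cy'])/f,-1]); o=E[:3,3]
    return o+d*(z-o[2])/d[2]
def proj(p,X):
    f=240/np.tan(np.radians(p['fov_y']/2)); E=np.array(p['extrinsics'])
    c=E[:3,:3].T@(np.array(X)-E[:3,3]); return np.array([p['cx']+f*c[0]/-c[2],p['cy']-f*c[1]/-c[2]])
def yaw(v): return np.degrees(np.arctan2(v[1],v[0]))
E
python3 - <<'E'
from h import *
p=pickle.load(open('pics/top0.png.pkl','rb'))
def C(x0,y0,pt,z): return w(p,((pt[0]+.5)/6-.5+x0,(pt[1]+.5)/6-.5+y0),z)
print('rail'); c=[C(225,140,q,.022) for q in [(166,172),(279,142),(377,507),(266,533)]]
print(np.round(c,4), np.round(np.mean(c,0),4)); 
print([round(np.linalg.norm(c[i]-c[(i+1)%4])*1000,1) for i in range(4)], yaw(c[0]-c[3]),yaw(c[1]-c[2]))
print('thread',C(225,140,(120,445),.055))
print('jig'); c=[C(340,200,q,.015) for q in [(49,124),(716,89),(741,388),(69,427)]]
print(np.round(c,4),[round(np.linalg.norm(c[i]-c[(i+1)%4])*1000,1) for i in range(4)], yaw(c[0]-c[1]),yaw(c[3]-c[2]))
yd=(c[0]-c[1]+c[3]-c[2]);yd/=np.linalg.norm(yd); xd=np.array([yd[1],-yd[0],0])
s=np.mean(c,0)-yd*0.021; print('seat',s,yaw(yd))
for n,q,z in [('post+x-y',(616,143),.039),('post-x+y',(318,351),.039),('thick',(649,329),.059),('thin',(309,157),.059)]:
    e=C(340,200,q,z)-s; print(n,np.round([e@xd*1000,e@yd*1000],1))
print('tmpl'); c=[C(135,235,q,.006) for q in [(64,183),(318,77),(457,432),(203,540)]]
print(np.round(c,4),np.mean(c,0),[round(np.linalg.norm(c[i]-c[(i+1)%4])*1000,1) for i in range(4)], yaw(c[0]-c[3]),yaw(c[1]-c[2]))
print('holes',C(135,235,(229,486),.006),C(135,235,(291,128),.006))
print('handle', C(135,235,(235,308),.05),'tin',w(p,(313,281),.072),'mug',w(p,(187,180),.096))
E
```

```text
rail
[[0.6982 0.1581 0.022 ]
 [0.7097 0.1168 0.022 ]
 [0.5753 0.0793 0.022 ]
 [0.5655 0.1194 0.022 ]] [0.6372 0.1184 0.022 ]
[np.float64(42.8), np.float64(139.5), np.float64(41.3), np.float64(138.2)] 16.233239924553164 15.592350568633849
thread [0.592458   0.16818248 0.055     ]
jig
[[ 0.5856 -0.0524  0.015 ]
 [ 0.6004 -0.2961  0.015 ]
 [ 0.4912 -0.303   0.015 ]
 [ 0.4752 -0.0597  0.015 ]] [np.float64(244.2), np.float64(109.4), np.float64(243.9), np.float64(110.6)] 93.46382755735456 93.75849103165433
seat [ 0.53945074 -0.19877348  0.015     ] 93.61106580489249
post+x-y [ 34.3 -55.9]
post-x+y [-33.8  55.3]
thick [-33.4 -56.3]
thin [33.1 57.3]
tmpl
[[0.4844 0.3909 0.006 ]
 [0.5239 0.2992 0.006 ]
 [0.3952 0.2449 0.006 ]
 [0.3558 0.3357 0.006 ]] [0.43982247 0.31766823 0.006     ] [np.float64(99.9), np.float64(139.7), np.float64(99.1), np.float64(139.9)] 23.205925366241758 22.874657723216842
holes [0.37518024 0.32697071 0.006     ] [0.50513163 0.3085025  0.006     ]
handle [0.43988915 0.31400257 0.05      ] tin [0.45236569 0.02313302 0.072     ] mug [0.65471844 0.28057844 0.096     ]
```

Crops confirm it: the large block measures about 42×139 mm, centre (0.637, 0.118), yaw 16°. The small one is shorter. The thread is at (0.592, 0.168). Jig seat is about (0.5395, -0.199), yaw 93.6°, and the pins agree to within about 1.5 mm. Template centre is (0.440, 0.318), yaw 23°.

```bash
cat >> h.py <<'E'
def go(x,y,z,yw):
    s=read_state(); R=np.array(s['tool_rot']); d=R.T@(np.array([x,y,z])-s['ee_pos'])*100
    a=yaw(R[:,1]); sp=-(((yw-a)+180)%360-180)
    print('t',round(s['t'],2),'pos',np.round(s['ee_pos'],4),'yaw',round(a,2),'F',np.round(s['contact_force'],1),'w',round(s['gripper_width'],4),'tilt',np.round(R[:2,2],4))
    print('delta cm',np.round(d,2),'spin',round(sp,2)); return d,sp
E
python3 - <<'E'
from h import *
go(.6527,.1229,.15,-74.1)
E
```

```text
t 0.15 pos [0.2245 0.5828 0.2217] yaw 68.93 F [-0.1  0.9 -0.3] w 0.0873 tilt [-0.0008 -0.0013]
delta cm [-56.49 -27.5    7.2 ] spin 143.03
```

{"method": "arm_command", "body": {
  "deltas": [
    [[1,-4,-2,0,9.5],[1,-8,-4,0,19],[1,-12,-6,0,28.5],[1,-16,-8,0,38],[1,-20,-10,0,47.5]]
  ]
}}

```text
t: 0.78
ee_pos: [0.376, 0.4167, 0.2222]
tool_rot: [[-0.36, 0.933, -0.0], [0.933, 0.36, -0.0], [-0.0, -0.0, -1.0]]
contact_force: [0.4, 0.5, -0.3]
gripper_width: 0.0871
```

Run:
```python
from h import *
go(.6527,.1229,.15,-74.1)
```

```text
t 0.78 pos [0.376  0.4167 0.2222] yaw 21.12 F [ 0.4  0.5 -0.3] w 0.0871 tilt [-0.0003 -0.0003]
delta cm [-37.37  15.22   7.23] spin 95.22
```

{"method": "arm_command", "body": {
  "deltas": [
    [[0.72,-4,1.6,0,9.5],[0.72,-8,3.2,0,19],[0.72,-12,4.8,0,28.5],[0.72,-16,6.4,0,38],[0.72,-20,8,0,47.5]]
  ]
}}

```text
t: 1.4
ee_pos: [0.5236, 0.2598, 0.2222]
tool_rot: [[0.444, 0.896, -0.0], [0.896, -0.444, -0.0], [-0.0, -0.0, -1.0]]
contact_force: [0.6, -0.0, -0.6]
gripper_width: 0.0626
```

Run:
```python
from h import *
go(.6527,.1229,.15,-74.1)
```

```text
t 1.4 pos [0.5236 0.2598 0.2222] yaw -26.39 F [ 0.6 -0.  -0.6] w 0.0626 tilt [-0.0005 -0.    ]
delta cm [-6.53 17.66  7.22] spin 47.71
```

{"method": "arm_command", "body": {
  "deltas": [
    [[0.72,-1.3,3.5,0,9.5],[0.72,-2.6,7.1,1.5,19.1],[0.72,-3.9,10.6,3.5,28.6],[0.72,-5.2,14.1,5.5,38.2],[0.72,-6.5,17.6,7.2,47.7]]
  ]
}}

```text
t: 2.02
ee_pos: [0.6527, 0.1243, 0.1492]
tool_rot: [[0.962, 0.274, -0.001], [0.274, -0.962, -0.0], [-0.001, -0.0, -1.0]]
contact_force: [-0.1, 0.1, 0.1]
gripper_width: 0.0626
```

Run:
```python
from h import *
go(.6527,.1229,.003,-74.1)
snap('wrist','w1.png'); snap('top','t1.png')
```

```text
t 2.02 pos [0.6527 0.1243 0.1492] yaw -74.09 F [-0.1  0.1  0.1] w 0.0626 tilt [-0.0012 -0.    ]
delta cm [-0.02  0.14 14.62] spin 0.01
```

View pics/w1.png

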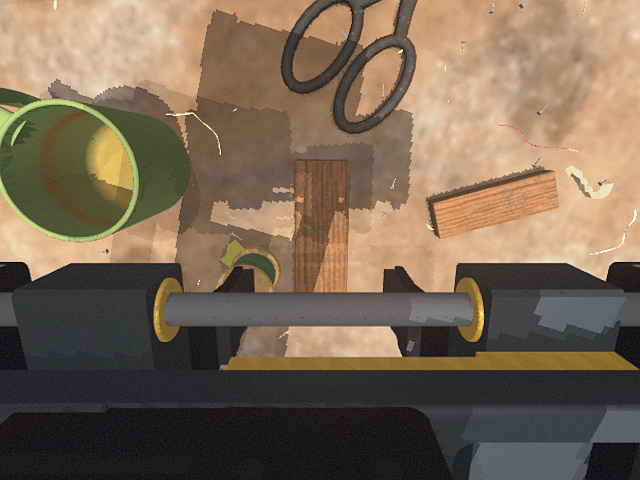

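The wrist view shows the rail centred between the fingers, with its far end corners at (294,160) and (349,160). The thread, at (250,270), is under the left finger's side and further along the rail.

Run:
```python
from h import *
p=pickle.load(open('pics/w1.png.pkl','rb'))
a=w(p,(294,160),.022);b=w(p,(349,160),.022); c=w(p,(347,290),.022);d=w(p,(294,290),.022);print(a,b,np.linalg.norm(a-b),yaw(a-d),yaw(b-c)); m=(a+b)/2; print(m-.07*np.array([.962,.274,0]))
print(w(p,(252,262),.055))
```

```text
[0.70178859 0.15789183 0.022     ] [0.71377775 0.1158612  0.022     ] 0.0437071282199738 14.952791491185032 16.243689599360003
[0.64044317 0.11769651 0.022     ]
[0.62195872 0.16718126 0.055     ]
```

{"method": "arm_command", "body": {
  "deltas": [
    [[0.72,0,0.1,2.5,0],[0.72,0,0.1,5,0],[0.72,0,0.1,8,0],[0.72,0,0.1,10.5,0],[0.72,0,0.1,12,0]]
  ]
}}

```text
t: 2.75
ee_pos: [0.6515, 0.1249, 0.0291]
tool_rot: [[0.96, 0.281, -0.002], [0.281, -0.96, 0.0], [-0.002, -0.001, -1.0]]
contact_force: [0.3, -0.0, -0.3]
gripper_width: 0.0624
```

Run:
```python
from h import *
go(.6532,.1231,.003,-74.1)
```

```text
t 2.75 pos [0.6515 0.1249 0.0291] yaw -73.67 F [ 0.3 -0.  -0.3] w 0.0624 tilt [-0.0022  0.0001]
delta cm [0.12 0.23 2.61] spin 0.43
```

{"method": "arm_command", "body": {
  "deltas": [
    [[0.72,0.1,0.1,1,0.4],[0.72,0.1,0.2,2,0.4],[0.72,0.1,0.2,2.6,0.4],[0.5,0.1,0.2,2.6,0.4],[0.3,0.1,0.2,2.6,0.4]]
  ],
  "force": 35
}}

```text
t: 3.38
ee_pos: [0.6547, 0.1227, 0.0051]
tool_rot: [[0.962, 0.273, 0.001], [0.273, -0.962, 0.0], [0.001, 0.0, -1.0]]
contact_force: [0.0, 0.3, 0.7]
gripper_width: 0.0499
```

{"method": "arm_command", "body": {
  "deltas": [
    [[0.3,0,0,0,0],[0.3,0,0,0,0],[0.3,0,0,0,0]]
  ]
}}

```text
t: 3.75
ee_pos: [0.6547, 0.1227, 0.0052]
tool_rot: [[0.962, 0.273, 0.001], [0.273, -0.962, 0.0], [0.001, 0.0, -1.0]]
contact_force: [-0.9, 0.1, 2.0]
gripper_width: 0.0447
```

Run:
```python
from h import *
go(.6532,.1231,.13,-74.1)
```

```text
t 3.75 pos [0.6547 0.1227 0.0052] yaw -74.17 F [-0.9  0.1  2. ] w 0.0447 tilt [0.001  0.0001]
delta cm [ -0.12  -0.08 -12.48] spin -0.07
```

{"method": "arm_command", "body": {
  "deltas": [
    [[0.3,0,0,-2,0],[0.3,0,0,-5,0],[0.3,0,0,-8,0],[0.3,0,0,-11,0],[0.3,0,0,-13,0]]
  ]
}}

```text
t: 4.38
ee_pos: [0.655, 0.1228, 0.1374]
tool_rot: [[0.962, 0.273, 0.003], [0.273, -0.962, 0.0], [0.003, 0.001, -1.0]]
contact_force: [-0.3, 0.0, -0.6]
gripper_width: 0.045
```

Run:
```python
from h import *
go(.5396,-.1998,.13,3.6)
```

```text
t 4.38 pos [0.655  0.1228 0.1374] yaw -74.17 F [-0.3  0.  -0.6] w 0.045 tilt [0.0026 0.0002]
delta cm [-19.9   27.89   0.7 ] spin -77.77
```

{"method": "arm_command", "body": {
  "deltas": [
    [[0.3,-2.5,3.5,0,-9.7],[0.3,-5,7,0,-19.4],[0.3,-7.5,10.5,0,-29.1],[0.3,-10,14,0,-38.8],[0.3,-12.5,17.5,0,-48.5]]
  ]
}}

```text
t: 5.0
ee_pos: [0.5809, -0.0809, 0.1348]
tool_rot: [[0.428, 0.904, -0.0], [0.904, -0.428, 0.0], [-0.0, -0.0, -1.0]]
contact_force: [0.8, -0.8, -0.4]
gripper_width: 0.0445
```

Run:
```python
from h import *
go(.5396,-.1998,.13,3.6)
```

```text
t 5.0 pos [ 0.5809 -0.0809  0.1348] yaw -25.34 F [ 0.8 -0.8 -0.4] w 0.0445 tilt [-0.0002  0.    ]
delta cm [-12.51   1.36   0.48] spin -28.94
```

{"method": "arm_command", "body": {
  "deltas": [
    [[0.3,-3,0.3,0.1,-7.2],[0.3,-6,0.6,0.2,-14.4],[0.3,-9.5,1,0.3,-21.7],[0.3,-12.5,1.4,0.5,-28.9],[0.3,-12.5,1.4,0.5,-28.9]]
  ]
}}

```text
t: 5.62
ee_pos: [0.5393, -0.2002, 0.1296]
tool_rot: [[-0.054, 0.999, -0.001], [0.999, 0.054, -0.0], [-0.0, -0.001, -1.0]]
contact_force: [-0.3, 0.4, -1.4]
gripper_width: 0.0446
```

Run:
```python
from h import *
go(.5396,-.1998,.13,3.6)
snap('wrist','w2.png'); snap('top','t2.png')
```

```text
t 5.62 pos [ 0.5393 -0.2002  0.1296] yaw 3.08 F [-0.3  0.4 -1.4] w 0.0446 tilt [-0.0006 -0.0001]
delta cm [ 0.04  0.04 -0.04] spin -0.52
```

View pics/w2.png

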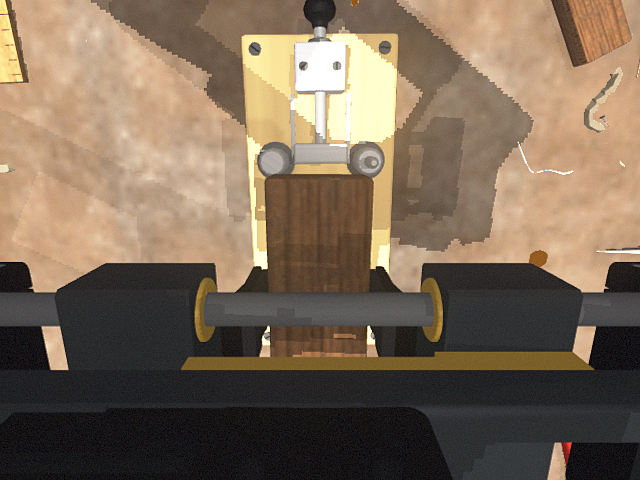

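View pics/t2.png

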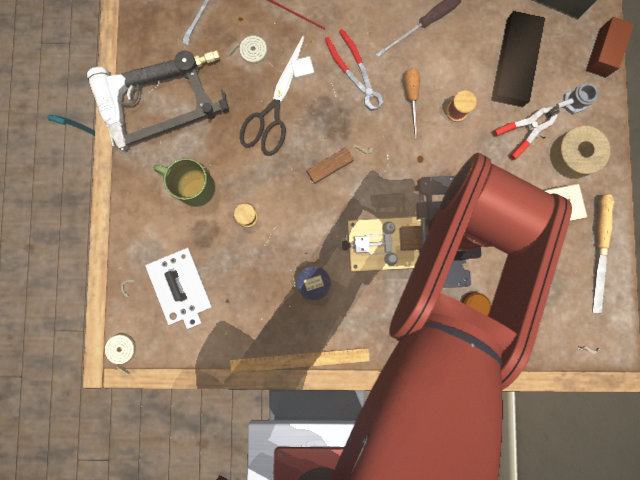

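The wrist view shows the held rail end with corners at (266,177) and (373,177). Beyond it are the two posts at (274,160) and (367,158), the shoe at (321,152) and the base corners at (243,36) and (397,35).

Run:
```python
from h import *
im=cv2.imread('pics/w2.png')
cv2.imwrite('pics/c2.png',cv2.resize(im[20:220,220:420],None,fx=3,fy=3,interpolation=cv2.INTER_CUBIC)[:600])
```

```text
(no output)
```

View pics/c2.png

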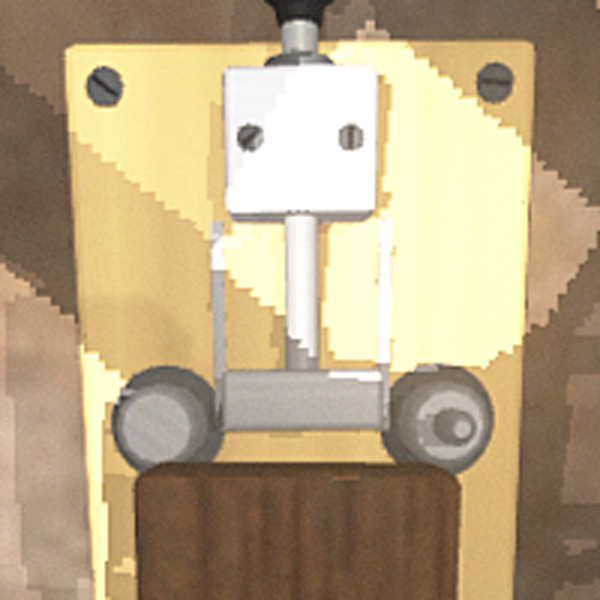

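Run:
```python
from h import *
p=pickle.load(open('pics/w2.png.pkl','rb')); 
def C(pt,z): return w(p,((pt[0]+.5)/3-.5+220,(pt[1]+.5)/3-.5+20),z)
zt=.1296+.0168
a=C((133,467),zt);b=C((461,467),zt)
a2=w(p,(264.5,260),zt); b2=w(p,(372,260),zt)
print('rail end',a,b,np.linalg.norm(a-b),'mid',(a+b)/2,'dir',yaw(a-a2),yaw(b-b2))
l=C((65,42),.015); r=C((534,42),.015); l2=C((104,598),.015);r2=C((518,598),.015)
print('base',l,r,np.linalg.norm(l-r),yaw(r-l),(l+r)/2,'dirs',yaw(l-l2),yaw(r-r2))
yd=np.array([-np.sin(np.radians(3.6)),np.cos(np.radians(3.6)),0]);xd=np.array([yd[1],-yd[0],0])
print('seat by base',(l+r)/2-.144*yd)
post=C((156,424),.039); pin=C((458,427),.059); print('post',post,'pin',pin)
print('seat by pins', (post+pin)/2-.056*yd, yaw(pin-post))
bl=C((225,67),.037); br=C((380,67),.037); print('block',(bl+br)/2-.136*yd)
s=np.array([.5395,-.1988,0])
m=(a+b)/2;
```

```text
rail end [ 0.51497861 -0.14635216  0.1464    ] [ 0.55894788 -0.14397057  0.1464    ] 0.044033720517937976 mid [ 0.53696325 -0.14516136  0.1464    ] dir 91.28617598032902 94.36900734258855
base [ 0.47816705 -0.06050602  0.015     ] [ 0.58748956 -0.05461118  0.015     ] 0.10948132288619222 3.08648966187659 [ 0.53282831 -0.0575586   0.015     ] dirs 94.503216472882 94.41768357868665
seat by base [ 0.54187014 -0.20127445  0.015     ]
post [ 0.50432815 -0.14557444  0.039     ] pin [ 0.57120916 -0.14177914  0.059     ]
seat by pins [ 0.54128492 -0.19956628  0.049     ] 3.2478860996429573
block [ 0.54256355 -0.20418126  0.037     ]
```

{"method": "arm_command", "body": {
  "deltas": [
    [[0.3,-0.2,0.05,2,-0.5],[0.3,-0.4,0.1,4,-0.5],[0.3,-0.4,0.1,6,-0.5],[0.3,-0.4,0.1,7,-0.5],[0.3,-0.4,0.1,7,-0.5]]
  ]
}}

```text
t: 6.35
ee_pos: [0.5405, -0.2019, 0.058]
tool_rot: [[-0.065, 0.998, -0.002], [0.998, 0.065, 0.001], [0.001, -0.002, -1.0]]
contact_force: [0.6, -0.6, -1.4]
gripper_width: 0.0445
```

Run:
```python
from h import *
go(.5396,-.1998,.03,3.6)
im,p=snap('wrist','w3.png')
cv2.imwrite('pics/c3.png',cv2.resize(im[20:220,220:420,::-1],None,fx=3,fy=3,interpolation=cv2.INTER_CUBIC)[:600])
```

```text
t 6.35 pos [ 0.5405 -0.2019  0.058 ] yaw 3.73 F [ 0.6 -0.6 -1.4] w 0.0445 tilt [-0.0024  0.0013]
delta cm [ 0.21 -0.07  2.8 ] spin 0.13
```

View pics/c3.png

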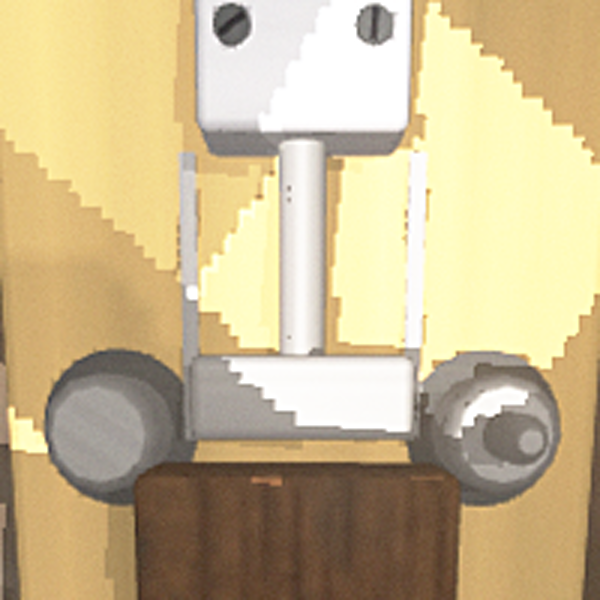

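View pics/w3.png

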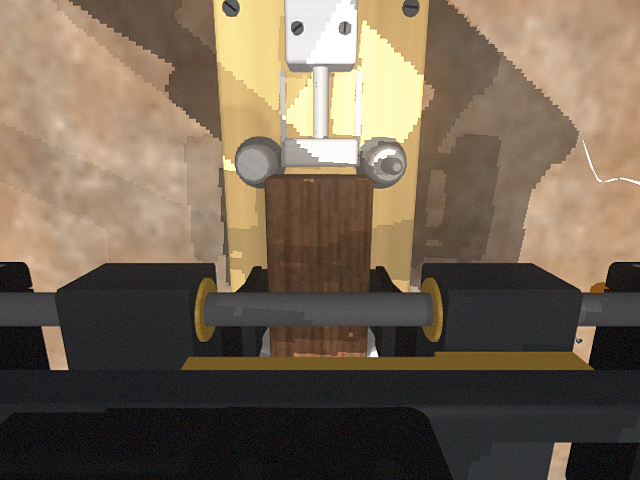

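The close view shows the rail end centred at column 319. The shoe, posts and base axis are at about column 321, so the rail should shift roughly 1 mm towards +x of the jig.

Run:
```python
from h import *
p=pickle.load(open('pics/w3.png.pkl','rb')); im=cv2.imread('pics/w3.png').astype(int)
for r in (60,120,200,240,260):
    print(r,[ (c,im[r,c].tolist()) for c in range(0)])
    g=im[r]; b=g[:,0]; 
    d=np.abs(np.diff(cv2.GaussianBlur(g[:,2].astype(np.float32)[None],(5,1),0)[0]))
    print([int(c) for c in np.argsort(-d)[:14]])
zt=.0748
def C(pt,z): return w(p,((pt[0]+.5)/3-.5+220,(pt[1]+.5)/3-.5+20),z)
m=(C((133,470),zt)+C((461,470),zt))/2; s=(C((190,400),.0365)+C((416,400),.0365))/2
print('railend',m,'shoe',s)
for a,z in (((216.5,5),.015),((231,280),.015),((427.5,5),.015),((411.5,280),.015),((266,190),zt),((268.5,285),zt),((372.5,190),zt),((370.5,285),zt)): print(a,w(p,a,z))
```

```text
60 []
[216, 215, 424, 164, 217, 508, 423, 163, 507, 403, 354, 425, 284, 165]
120 []
[195, 285, 420, 220, 194, 571, 419, 284, 219, 286, 570, 196, 418, 417]
200 []
[372, 225, 264, 414, 373, 415, 224, 220, 529, 528, 263, 265, 226, 371]
240 []
[265, 522, 370, 227, 223, 371, 412, 521, 266, 226, 411, 228, 222, 264]
260 []
[370, 266, 369, 225, 410, 518, 265, 517, 229, 267, 411, 228, 224, 371]
railend [ 0.53768516 -0.14725165  0.0748    ] shoe [ 0.53808477 -0.13869853  0.0365    ]
(216.5, 5) [ 0.48021993 -0.06912808  0.015     ]
(231, 280) [ 0.48840097 -0.21833586  0.015     ]
(427.5, 5) [ 0.58763926 -0.06218503  0.015     ]
(411.5, 280) [ 0.59879963 -0.21101392  0.015     ]
(266, 190) [ 0.51665342 -0.15414879  0.0748    ]
(268.5, 285) [ 0.51895399 -0.19541475  0.0748    ]
(372.5, 190) [ 0.55991286 -0.15130664  0.0748    ]
(370.5, 285) [ 0.56327848 -0.19247339  0.0748    ]
```

{"method": "arm_command", "body": {
  "deltas": [
    [[0.3,-0.2,0.1,0,0],[0.3,-0.2,0.1,0.8,0],[0.3,-0.2,0.1,1.5,0],[0.3,-0.2,0.1,1.8,0],[0.3,-0.2,0.1,1.8,0]]
  ]
}}

```text
t: 7.02
ee_pos: [0.5422, -0.2042, 0.041]
tool_rot: [[-0.065, 0.998, -0.001], [0.998, 0.065, 0.0], [0.001, -0.001, -1.0]]
contact_force: [0.0, -0.6, -1.2]
gripper_width: 0.0445
```

Run:
```python
from h import *
go(.5396,-.1998,.03,3.7)
im,p=snap('wrist','w4.png')
cv2.imwrite('pics/c4.png',cv2.resize(im[20:220,220:420,::-1],None,fx=3,fy=3,interpolation=cv2.INTER_CUBIC)[:600])
```

```text
t 7.03 pos [ 0.5422 -0.2042  0.041 ] yaw 3.73 F [ 0.  -0.6 -1.2] w 0.0445 tilt [-0.0008  0.0005]
delta cm [ 0.45 -0.23  1.1 ] spin 0.03
```

View pics/c4.png

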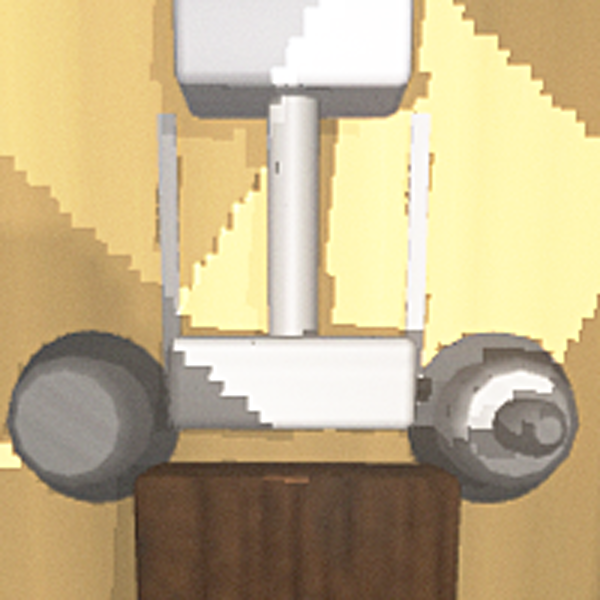

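The rail is now centred at crop column 297.5, against about 294.5 for the shoe and posts. That is about 0.4 mm too far +x, so I'll correct it and go down.

{"method": "arm_command", "body": {
  "deltas": [
    [[0.3,0,-0.04,0,0],[0.3,0,-0.04,0.4,0],[0.3,0,-0.04,0.8,0],[0.3,0,-0.04,1.1,0],[0.3,0,-0.04,1.1,0]]
  ]
}}

```text
t: 7.7
ee_pos: [0.5418, -0.2042, 0.0301]
tool_rot: [[-0.065, 0.998, -0.001], [0.998, 0.065, 0.0], [0.0, -0.001, -1.0]]
contact_force: [0.1, 0.0, -1.7]
gripper_width: 0.0446
```

Run:
```python
from h import *
go(.5396,-.1998,.03,3.7)
im,p=snap('wrist','w5.png')
cv2.imwrite('pics/c5.png',cv2.resize(im[20:220,220:420,::-1],None,fx=3,fy=3,interpolation=cv2.INTER_CUBIC)[:600])
```

```text
t 7.7 pos [ 0.5418 -0.2042  0.0301] yaw 3.73 F [ 0.1  0.  -1.7] w 0.0446 tilt [-0.0008  0.0004]
delta cm [ 0.46 -0.19  0.01] spin 0.03
```

View pics/c5.png

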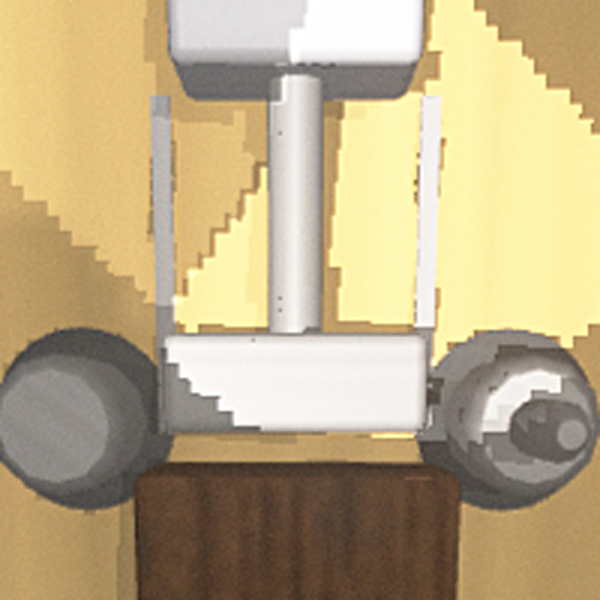

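Run:
```python
from h import *
p=pickle.load(open('pics/w5.png.pkl','rb'))
def C(pt,z): return w(p,((pt[0]+.5)/3-.5+220,(pt[1]+.5)/3-.5+20),z)
print(C((297,433),.0365),C((297,466),.0469),C((297,475),.0455))
```

```text
[ 0.53864456 -0.14522933  0.0365    ] [ 0.53889356 -0.14907052  0.0469    ] [ 0.53898014 -0.15038415  0.0455    ]
```

{"method": "arm_command", "body": {
  "deltas": [
    [[0.3,0.4,0,0,0],[0.3,0.8,0,0,0],[0.3,1.2,0,0,0],[0.3,1.6,0,0,0],[0.3,2.1,0,0,0]]
  ]
}}

```text
t: 8.38
ee_pos: [0.541, -0.1846, 0.031]
tool_rot: [[-0.065, 0.998, 0.001], [0.998, 0.065, -0.002], [-0.003, 0.001, -1.0]]
contact_force: [-1.0, -6.7, -2.1]
gripper_width: 0.0447
```

Run:
```python
from h import *
go(.5396,-.1998,.0205,3.7)
im,p=snap('wrist','w6.png')
cv2.imwrite('pics/c6.png',cv2.resize(im[20:220,220:420,::-1],None,fx=3,fy=3,interpolation=cv2.INTER_CUBIC)[:600])
go(.5396,-.1998,.0205,3.7)
```

```text
t 8.38 pos [ 0.541  -0.1846  0.031 ] yaw 3.74 F [-1.  -6.7 -2.1] w 0.0447 tilt [ 0.0009 -0.0025]
delta cm [-1.51 -0.24  1.05] spin 0.04
t 8.43 pos [ 0.541  -0.184   0.0309] yaw 3.75 F [-0.1 -5.6 -1.5] w 0.0443 tilt [ 0.0009 -0.0021]
delta cm [-1.57 -0.25  1.05] spin 0.05
```

View pics/c6.png

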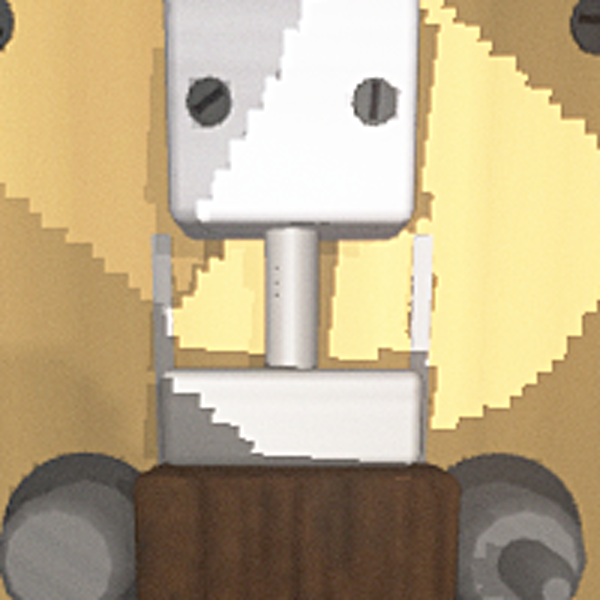

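Run:
```python
from h import *
p=pickle.load(open('pics/w6.png.pkl','rb'));q=pickle.load(open('pics/w5.png.pkl','rb'))
def C(p,pt,z): return w(p,((pt[0]+.5)/3-.5+220,(pt[1]+.5)/3-.5+20),z)
print('block front',C(p,(297,220),.037),C(q,(297,62),.037))
print('shoe front',C(p,(297,461),.0365),C(q,(297,433),.0365),'back',C(p,(297,370),.0365),C(q,(297,333),.0365))
print('rail end',C(p,(297,466),.0479),C(q,(297,466),.0469))
```

```text
block front [ 0.53601916 -0.09713761  0.037     ] [ 0.53551454 -0.09752116  0.037     ]
shoe front [ 0.53815462 -0.12955868  0.0365    ] [ 0.53864456 -0.14522933  0.0365    ] back [ 0.53731967 -0.11687679  0.0365    ] [ 0.53774795 -0.13156251  0.0365    ]
rail end [ 0.5381205  -0.12935486  0.0479    ] [ 0.53889356 -0.14907052  0.0469    ]
```

Displacement reads about 15 mm, so I'll add 2 mm of margin before lowering.

{"method": "arm_command", "body": {
  "deltas": [
    [[0.3,0.1,0,0,0],[0.3,0.2,0,0,0],[0.3,0.2,0,0.3,0],[0.3,0.2,0,0.6,0],[0.3,0.2,0,0.8,0]]
  ]
}}

```text
t: 9.05
ee_pos: [0.5417, -0.1831, 0.024]
tool_rot: [[-0.065, 0.998, 0.002], [0.998, 0.065, -0.003], [-0.003, 0.002, -1.0]]
contact_force: [-2.1, -6.9, 3.7]
gripper_width: 0.0448
```

Run:
```python
from h import *
go(.5396,-.1998,.0205,3.7)
```

```text
t 9.05 pos [ 0.5417 -0.1831  0.024 ] yaw 3.74 F [-2.1 -6.9  3.7] w 0.0448 tilt [ 0.0024 -0.003 ]
delta cm [-1.66 -0.32  0.35] spin 0.04
```

Run:
```python
from h import *
im,p=snap('wrist','w7.png')
cv2.imwrite('pics/c7.png',cv2.resize(im[20:370,220:420,::-1],None,fx=2,fy=2,interpolation=cv2.INTER_CUBIC)[:600])
snap('scene','s7.png')
im=cv2.imread('pics/s7.png'); cv2.imwrite('pics/c7s.png',cv2.resize(im[200:330,280:460],None,fx=4,fy=4,interpolation=cv2.INTER_CUBIC))
go(.5396,-.1998,.0205,3.7)
```

```text
t 9.15 pos [ 0.5417 -0.1831  0.0238] yaw 3.73 F [-1.4 -6.7  1.1] w 0.0447 tilt [ 0.0023 -0.003 ]
delta cm [-1.66 -0.32  0.34] spin 0.03
```

View pics/c7.png

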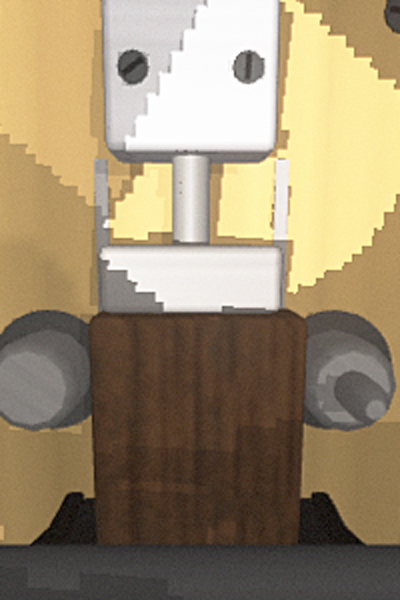

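View pics/c7s.png

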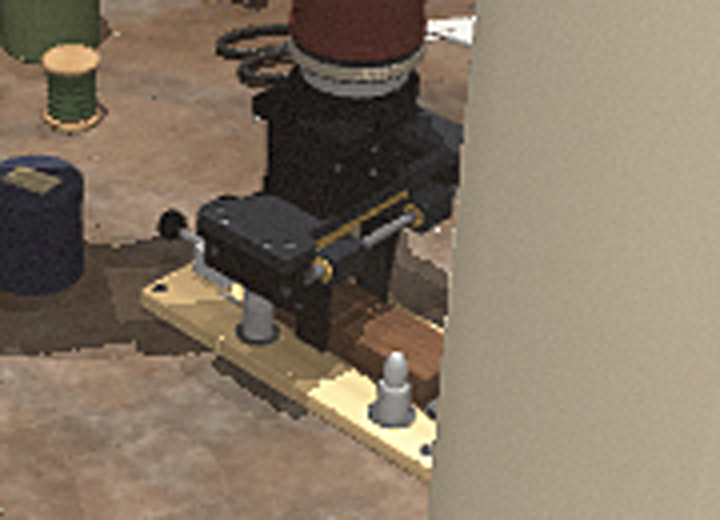

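The rail sits at crop column 198, against 191 for the shoe and block. That is 1.3 mm towards the thin-pin post and touching it. I'll correct it by -1 mm and continue down.

{"method": "arm_command", "body": {
  "deltas": [
    [[0.3,0.05,-0.1,0,0],[0.3,0.1,-0.12,0,0],[0.3,0.1,-0.12,0.15,0],[0.3,0.1,-0.12,0.3,0],[0.3,0.1,-0.12,0.35,0]]
  ]
}}

```text
t: 9.78
ee_pos: [0.5412, -0.1824, 0.0208]
tool_rot: [[-0.065, 0.998, 0.004], [0.998, 0.065, -0.004], [-0.004, 0.004, -1.0]]
contact_force: [2.0, -6.7, 1.7]
gripper_width: 0.0446
```

Run:
```python
from h import *
go(.5396,-.1998,.0205,3.7)
im,p=snap('wrist','w8.png')
cv2.imwrite('pics/c8.png',cv2.resize(im[20:300,220:420,::-1],None,fx=2,fy=2,interpolation=cv2.INTER_CUBIC)[:600])
def C(p,pt,z): return w(p,((pt[0]+.5)/2-.5+220,(pt[1]+.5)/2-.5+20),z)
p7=pickle.load(open('pics/w7.png.pkl','rb'))
print('7: block',C(p7,(190,150),.037),'rail',C(p7,(198,311),.0408))
```

```text
t 9.78 pos [ 0.5412 -0.1824  0.0208] yaw 3.73 F [ 2.  -6.7  1.7] w 0.0446 tilt [ 0.0039 -0.0035]
delta cm [-1.73 -0.27  0.03] spin 0.03
7: block [ 0.53520489 -0.09728854  0.037     ] rail [ 0.53877527 -0.12792997  0.0408    ]
```

View pics/c8.png

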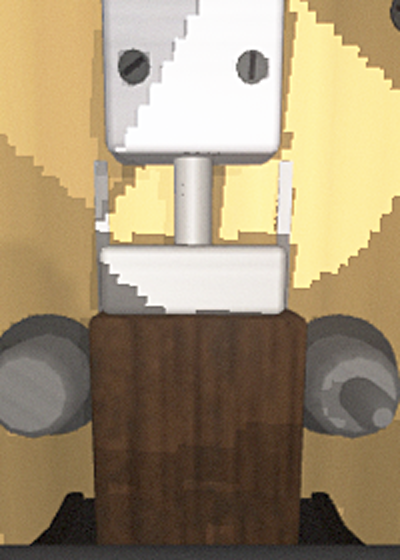

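{"method": "arm_command", "body": {
  "deltas": [
    [[0.3,0,0,0.05,0],[0.3,0,0,0.05,0],[0.55,0,0,0.05,0],[0.65,0,0,0.05,0],[0.65,0,0,0.05,0]]
  ]
}}

```text
t: 10.45
ee_pos: [0.5391, -0.18, 0.0183]
tool_rot: [[-0.065, 0.998, -0.001], [0.998, 0.065, 0.001], [0.001, -0.001, -1.0]]
contact_force: [-0.1, -0.2, -0.1]
gripper_width: 0.0551
```

Run:
```python
from h import *
go(.5396,-.1998,.0205,3.7)
im,p=snap('wrist','w9.png')
cv2.imwrite('pics/c9.png',cv2.resize(im[20:300,220:420,::-1],None,fx=2,fy=2,interpolation=cv2.INTER_CUBIC)[:600])
```

```text
t 10.45 pos [ 0.5391 -0.18    0.0183] yaw 3.74 F [-0.1 -0.2 -0.1] w 0.0551 tilt [-0.0006  0.0006]
delta cm [-1.98 -0.08 -0.22] spin 0.04
```

View pics/c9.png

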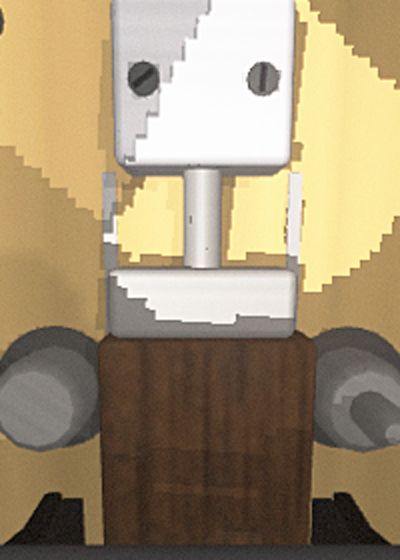

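{"method": "arm_command", "body": {
  "deltas": [
    [[0.65,0,0,0,0],[0.65,0,0,-3,0],[0.65,0,0,-7,0],[0.65,0,0,-11,0],[0.65,0,0,-15,0]]
  ]
}}

```text
t: 11.12
ee_pos: [0.5392, -0.1804, 0.1697]
tool_rot: [[-0.065, 0.998, -0.0], [0.998, 0.065, 0.0], [0.0, -0.0, -1.0]]
contact_force: [0.5, 0.3, -0.3]
gripper_width: 0.0567
```

Run:
```python
from h import *
s=.006
# handle grasp: over plate centre, plate z .006 thick; tool y -67
go(.440,.3165,.17,-67)
im,p=snap('wrist','w10.png')
cv2.imwrite('pics/c10.png',cv2.resize(im[20:300,220:420,::-1],None,fx=2,fy=2,interpolation=cv2.INTER_CUBIC)[:600])
```

```text
t 11.12 pos [ 0.5392 -0.1804  0.1697] yaw 3.73 F [ 0.5  0.3 -0.3] w 0.0567 tilt [-0.0002  0.0002]
delta cm [ 5.022e+01 -6.660e+00 -2.000e-02] spin 70.73
```

View pics/w10.png

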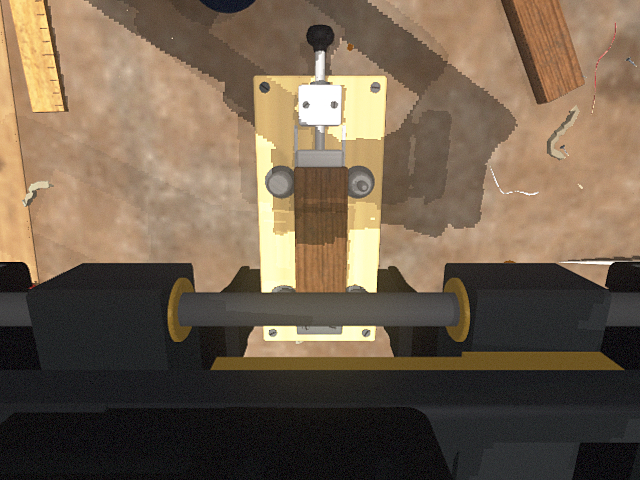

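The wrist view shows the whole jig. The rail lies between the posts with its end at (321,167) against the shoe, and its other end is at the fixed stop (320,325).

Run:
```python
from h import *
im=cv2.imread('pics/w10.png')
cv2.imwrite('pics/c10.png',cv2.resize(im[60:210,245:395],None,fx=4,fy=4,interpolation=cv2.INTER_CUBIC))
cv2.imwrite('pics/c10b.png',cv2.resize(im[260:350,245:395],None,fx=5,fy=5,interpolation=cv2.INTER_CUBIC))
```

```text
(no output)
```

View pics/c10.png

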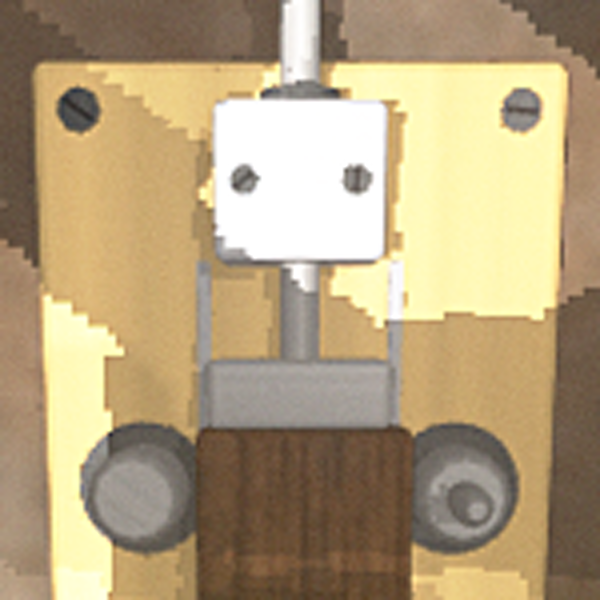

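View pics/c10b.png

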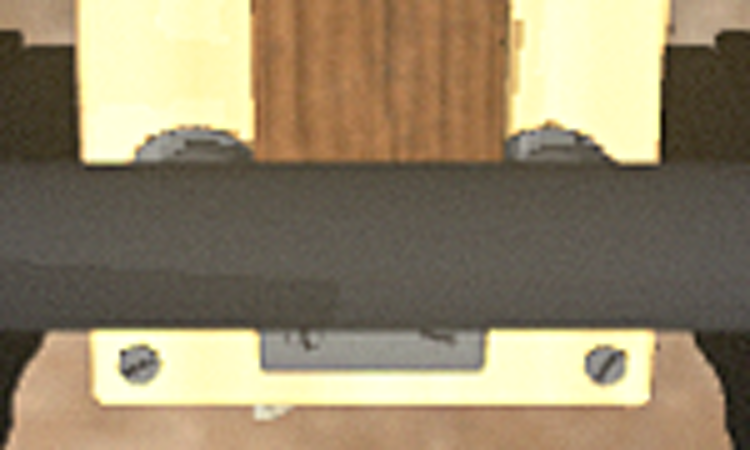

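Run:
```python
from h import *
p=pickle.load(open('pics/w10.png.pkl','rb'))
C=lambda pt,z:w(p,((pt[0]+.5)/4-.5+245,(pt[1]+.5)/4-.5+60),z)
D=lambda pt,z:w(p,((pt[0]+.5)/5-.5+245,(pt[1]+.5)/5-.5+260),z)
r=C((304,427),.037); b=C((300,264),.037); print('block-rail',np.linalg.norm(r-b)*1000, 'shoe w',np.linalg.norm(C((205,400),.0365)-C((397,400),.0365)))
c=np.array([C((33,63),.015),C((568,63),.015),D((651,405),.015),D((94,405),.015)])
print(c,[np.linalg.norm(c[i]-c[(i+1)%4]) for i in range(4)])
yd=c[0]-c[3]+c[1]-c[2]; yd/=np.linalg.norm(yd); xd=np.array([yd[1],-yd[0],0]); s=c.mean(0)-.021*yd
print('seat',s,yaw(yd),yaw(c[1]-c[0]))
for n,q,z in(('post',(142,492),.039),('pinthin',(476,511),.059)): e=C(q,z)-s; print(n,e@xd,e@yd)
e=r-s;print('rail end',e@xd,e@yd)
```

```text
block-rail 31.71494596838858 shoe w 0.03894405857092069
[[ 0.47789616 -0.06112274  0.015     ]
 [ 0.58781113 -0.05394195  0.015     ]
 [ 0.603475   -0.29690318  0.015     ]
 [ 0.49320312 -0.30412478  0.015     ]] [np.float64(0.11014927810572221), np.float64(0.24346563844384872), np.float64(0.11050810002976058), np.float64(0.24348366582121533)]
seat [ 0.54193199 -0.19998065  0.015     ] 93.64657413669383 3.737846055836927
post -0.03224455994281402 0.05729654933910079
pinthin 0.033573829259824634 0.05577976183613962
rail end 0.0008219754671659963 0.0702911754024115
```

Rail end measures 70.3 mm from the seat (70 expected), so the rail is home. Next I go to the template.

{"method": "arm_command", "body": {
  "deltas": [
    [[0.5,5,-0.7,0,7],[0.5,10,-1.4,0,14],[0.5,15,-2,0,21],[0.5,20,-2.7,0,28],[0.5,25,-3.4,0,35]]
  ]
}}

```text
t: 11.8
ee_pos: [0.4886, 0.0683, 0.1685]
tool_rot: [[0.523, 0.852, 0.0], [0.852, -0.523, 0.0], [0.0, 0.0, -1.0]]
contact_force: [0.9, -0.0, -1.1]
gripper_width: 0.0436
```

Run:
```python
from h import *
go(.440,.3175,.15,-67)
```

```text
t 11.8 pos [0.4886 0.0683 0.1685] yaw -31.52 F [ 0.9 -0.  -1.1] w 0.0436 tilt [0.0003 0.0001]
delta cm [ 18.71 -17.18   1.85] spin 35.48
```

{"method": "arm_command", "body": {
  "deltas": [
    [[0.5,4,-3.7,0,7.5],[0.5,8,-7.4,0,15],[0.5,12,-11,0.5,22.5],[0.5,16,-14.7,1.3,30],[0.5,18.7,-17.2,1.8,35.5]]
  ]
}}

```text
t: 12.42
ee_pos: [0.4381, 0.318, 0.15]
tool_rot: [[0.92, 0.393, -0.0], [0.393, -0.92, 0.0], [-0.0, -0.0, -1.0]]
contact_force: [0.5, -0.4, 0.2]
gripper_width: 0.0433
```

Run:
```python
from h import *
go(.440,.3175,.025,-67)
snap('wrist','w11.png');snap('top','t11.png')
im=cv2.imread('pics/t11.png')
cv2.imwrite('pics/c11.png',cv2.resize(im[200:285,340:473],None,fx=6,fy=6,interpolation=cv2.INTER_CUBIC))
```

```text
t 12.43 pos [0.4381 0.318  0.15  ] yaw -66.89 F [ 0.5 -0.4  0.2] w 0.0433 tilt [-0.0004  0.0002]
delta cm [ 0.15  0.13 12.5 ] spin 0.11
```

View pics/w11.png

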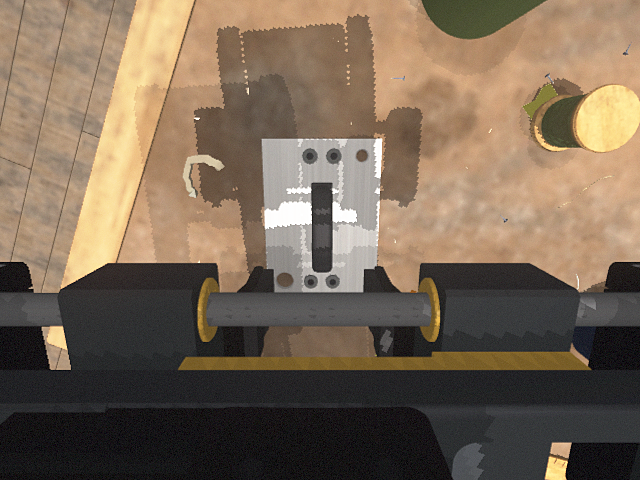

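View pics/c11.png

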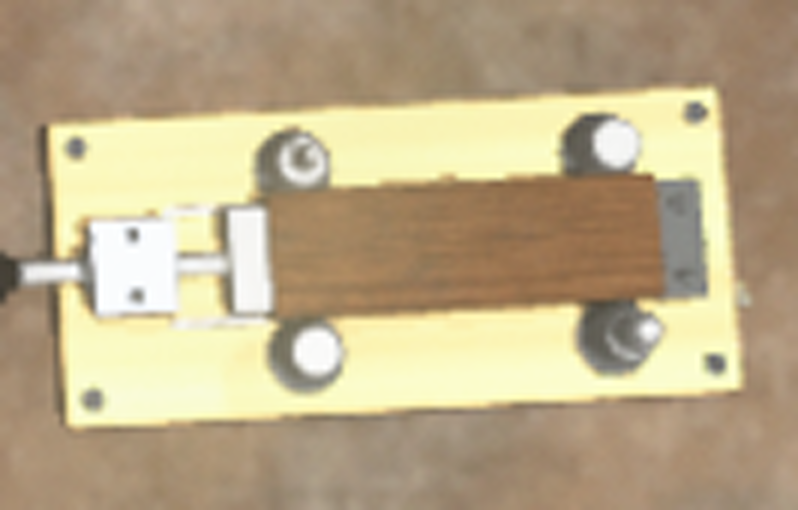

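The rail lies between the posts, from the shoe (271,255) to the stop (658,237). I'll check the end positions numerically. In the wrist view the template bar is at (321,225).

Run:
```python
from h import *
p=pickle.load(open('pics/t11.png.pkl','rb'))
C=lambda pt,z:w(p,((pt[0]+.5)/6-.5+340,(pt[1]+.5)/6-.5+200),z)
s=np.array([.53945,-.19877,0]);yd=np.array([-np.sin(np.radians(3.61)),np.cos(np.radians(3.61)),0]);xd=np.array([yd[1],-yd[0],0])
for n,q,z in(('rail sh1',(267,194),.037),('sh2',(277,318),.037),('stop1',(652,176),.037),('stop2',(664,299),.037),('stop back top',(706,240),.023),('shoe back',(230,255),.0365)):
    e=C(q,z)-s; print(n,np.round([e@xd*1000,e@yd*1000],1))
p=pickle.load(open('pics/w11.png.pkl','rb'))
a=[w(p,q,.006) for q in((262,139),(382,139),(285,281),(362,156))]
print('tmpl corners',np.round(a,4),yaw(a[1]-a[0]),np.linalg.norm(a[1]-a[0]))
b1=w(p,(321.5,184),.05);b2=w(p,(322,271),.05); print('bar',b1,b2,(b1+b2)/2,yaw(b1-b2))
# centre from holes
c=(a[2]+a[3])/2; print('centre by holes',c)
c=(a[0]+a[1])/2-.07*np.array([np.cos(np.radians(23.1)),np.sin(np.radians(23.1)),0]); print('centre by edge',c)
```

```text
rail sh1 [23.1 69.1]
sh2 [-21.2  68.6]
stop1 [ 22.  -68.4]
stop2 [-22.1 -69.1]
stop back top [ -0.9 -90.2]
shoe back [ 2.1 83.7]
tmpl corners [[0.487  0.3891 0.006 ]
 [0.5261 0.2976 0.006 ]
 [0.3779 0.3249 0.006 ]
 [0.5071 0.3071 0.006 ]] -66.87477371873577 0.09952484453094304
bar [0.47632181 0.33122734 0.05      ] [0.41456776 0.30426761 0.05      ] [0.44544479 0.31774747 0.05      ] 23.584452536395734
centre by holes [0.44251779 0.31600354 0.006     ]
centre by edge [0.44217718 0.31589818 0.006     ]
```

Run:
```python
from h import *
go(.4417,.3162,.0245,-66.9)
```

```text
t 12.53 pos [0.4376 0.3187 0.1496] yaw -66.64 F [ 0.2  0.  -0.8] w 0.0436 tilt [-0.0015  0.0005]
delta cm [ 0.29  0.41 12.51] spin 0.26
```

{"method": "arm_command", "body": {
  "deltas": [
    [[0.5,0.3,0.35,2,0.2],[0.5,0.3,0.35,5,0.2],[0.5,0.3,0.35,8,0.2],[0.5,0.3,0.35,10,0.2],[0.5,0.3,0.35,11,0.2]]
  ]
}}

```text
t: 13.15
ee_pos: [0.4428, 0.3127, 0.0392]
tool_rot: [[0.92, 0.391, -0.002], [0.391, -0.92, -0.001], [-0.002, 0.0, -1.0]]
contact_force: [0.0, -0.3, -0.9]
gripper_width: 0.0434
```

Run:
```python
from h import *
go(.4417,.3162,.0245,-66.9)
```

```text
t 13.15 pos [0.4428 0.3127 0.0392] yaw -66.96 F [ 0.  -0.3 -0.9] w 0.0434 tilt [-0.0018 -0.0012]
delta cm [ 0.04 -0.37  1.47] spin -0.06
```

{"method": "arm_command", "body": {
  "deltas": [
    [[0.5,0,-0.3,0.7,0],[0.5,0,-0.3,1.5,0],[0.5,0,-0.3,1.5,0],[0.3,0,-0.3,1.5,0],[0.1,0,-0.3,1.5,0]]
  ],
  "force": 40
}}

```text
t: 13.78
ee_pos: [0.4426, 0.3168, 0.026]
tool_rot: [[0.92, 0.391, 0.001], [0.391, -0.92, 0.0], [0.001, -0.0, -1.0]]
contact_force: [-0.1, 0.3, -0.5]
gripper_width: 0.0307
```

{"method": "arm_command", "body": {
  "deltas": [
    [[0.05,0,0,0,0],[0.05,0,0,0,0],[0.05,0,0,0,0]]
  ]
}}

```text
t: 14.15
ee_pos: [0.4424, 0.3167, 0.0258]
tool_rot: [[0.92, 0.391, 0.0], [0.391, -0.92, 0.0], [0.0, -0.0, -1.0]]
contact_force: [-0.6, -0.2, 1.4]
gripper_width: 0.0154
```

Run:
```python
from h import *
go(.4417,.3162,.15,-66.9)
```

```text
t 14.15 pos [0.4424 0.3167 0.0258] yaw -66.97 F [-0.6 -0.2  1.4] w 0.0154 tilt [0.0003 0.0003]
delta cm [ -0.08   0.02 -12.42] spin -0.07
```

{"method": "arm_command", "body": {
  "deltas": [
    [[0.05,0,0,-1,0],[0.05,0,0,-3,0],[0.05,0,0,-6,0],[0.05,0,0,-9,0],[0.05,0,0,-12,0]]
  ]
}}

```text
t: 14.78
ee_pos: [0.4415, 0.3162, 0.1461]
tool_rot: [[0.92, 0.391, -0.001], [0.391, -0.92, -0.001], [-0.001, 0.0, -1.0]]
contact_force: [-0.1, 0.0, -4.8]
gripper_width: 0.0154
```

Run:
```python
from h import *
go(.541,-.2,.145,3.65)
snap('wrist','w12.png')
```

```text
t 14.78 pos [0.4415 0.3162 0.1461] yaw -66.98 F [-0.1  0.  -4.8] w 0.0154 tilt [-0.0012 -0.0007]
delta cm [-11.03  51.4    0.14] spin -70.63
```

View pics/w12.png

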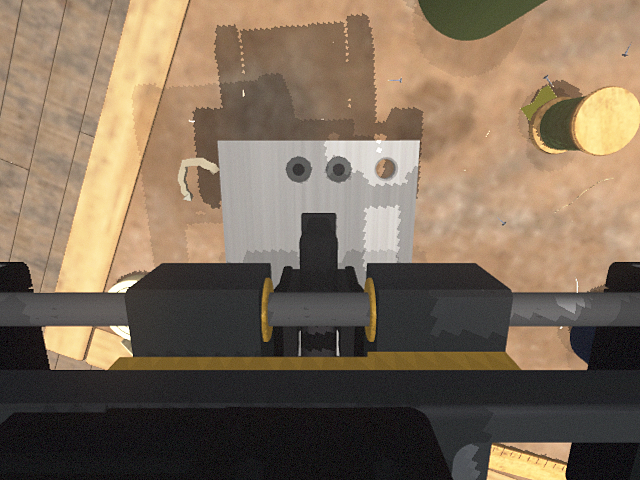

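Plate is held level: edge corners at (219,141) and (419,141), small hole at (386,167).

Run:
```python
from h import *
p=pickle.load(open('pics/w12.png.pkl','rb')); t=np.array([.4415,.3162,0]); X=np.array([.92,.391,0]);Y=np.array([.391,-.92,0])
for n,q in (('L',(218.5,141)),('R',(419,141)),('hole',(386,167.5))):
    e=w(p,q,.1461-.0258+.006)-t; print(n,np.round([e@X*1000,e@Y*1000],1))
for n,q in (('barend',(319,213)),):
    e=w(p,q,.1461-.0258+.05)-t; print(n,np.round([e@X*1000,e@Y*1000],1))
```

```text
L [ 69.6 -48.6]
R [69.6 50.2]
hole [56.8 34.5]
barend [41.8  0.8]
```

{"method": "arm_command", "body": {
  "deltas": [
    [[0.05,-0.6,3,0,-5],[0.05,-1.6,7.2,0,-12],[0.05,-2.5,11.5,0,-19],[0.05,-3.4,16,0,-26],[0.05,-4.4,20.5,0,-33]]
  ]
}}

```text
t: 15.45
ee_pos: [0.4814, 0.1093, 0.1447]
tool_rot: [[0.555, 0.832, -0.001], [0.832, -0.555, -0.0], [-0.001, -0.001, -1.0]]
contact_force: [0.6, -0.2, -4.9]
gripper_width: 0.0157
```

Run:
```python
from h import *
go(.541,-.2,.145,3.65)
```

```text
t 15.45 pos [0.4814 0.1093 0.1447] yaw -33.73 F [ 0.6 -0.2 -4.9] w 0.0157 tilt [-0.001  -0.0001]
delta cm [-22.41  22.13  -0.03] spin -37.38
```

{"method": "arm_command", "body": {
  "deltas": [
    [[0.05,-4.5,4.5,0,-7.5],[0.05,-9,9,0,-15],[0.05,-13.5,13.3,0,-22.5],[0.05,-18,17.8,0,-30],[0.05,-21.5,21.2,0,-36]]
  ]
}}

```text
t: 16.08
ee_pos: [0.5371, -0.1883, 0.1446]
tool_rot: [[-0.038, 0.999, -0.001], [0.999, 0.038, 0.0], [0.0, -0.001, -1.0]]
contact_force: [1.4, 0.5, -4.4]
gripper_width: 0.0158
```

Run:
```python
from h import *
go(.541,-.2,.145,3.65)
```

```text
t 16.07 pos [ 0.5371 -0.1883  0.1446] yaw 2.18 F [ 1.4  0.5 -4.4] w 0.0158 tilt [-0.0008  0.0003]
delta cm [-1.18  0.34 -0.04] spin -1.47
```

{"method": "arm_command", "body": {
  "deltas": [
    [[0.05,-0.6,0.2,1,-0.8],[0.05,-1.2,0.3,2.5,-1.5],[0.05,-1.2,0.3,4,-1.5],[0.05,-1.2,0.3,4.8,-1.5],[0.05,-1.2,0.3,4.8,-1.5]]
  ]
}}

```text
t: 16.7
ee_pos: [0.5403, -0.1966, 0.0964]
tool_rot: [[-0.063, 0.998, -0.002], [0.998, 0.063, 0.001], [0.001, -0.002, -1.0]]
contact_force: [0.2, 0.0, -4.8]
gripper_width: 0.0156
```

{"method": "arm_command", "body": {
  "deltas": [
    [[0.05,0,0,0,0],[0.05,0,0,0,0]]
  ]
}}

```text
t: 16.95
ee_pos: [0.5416, -0.198, 0.0984]
tool_rot: [[-0.062, 0.998, 0.001], [0.998, 0.062, -0.001], [-0.001, 0.001, -1.0]]
contact_force: [0.1, 0.4, -3.8]
gripper_width: 0.0156
```

Run:
```python
from h import *
go(.541,-.2,.095,3.65)
snap('wrist','w13.png');snap('top','t13.png');snap('scene','s13.png')
im=cv2.imread('pics/w13.png'); cv2.imwrite('pics/c13.png',cv2.resize(im[90:290,200:440],None,fx=3,fy=3,interpolation=cv2.INTER_CUBIC))
```

```text
t 16.95 pos [ 0.5416 -0.198   0.0984] yaw 3.54 F [ 0.1  0.4 -3.8] w 0.0156 tilt [ 0.0013 -0.0007]
delta cm [-0.19 -0.07  0.34] spin -0.11
```

View pics/c13.png

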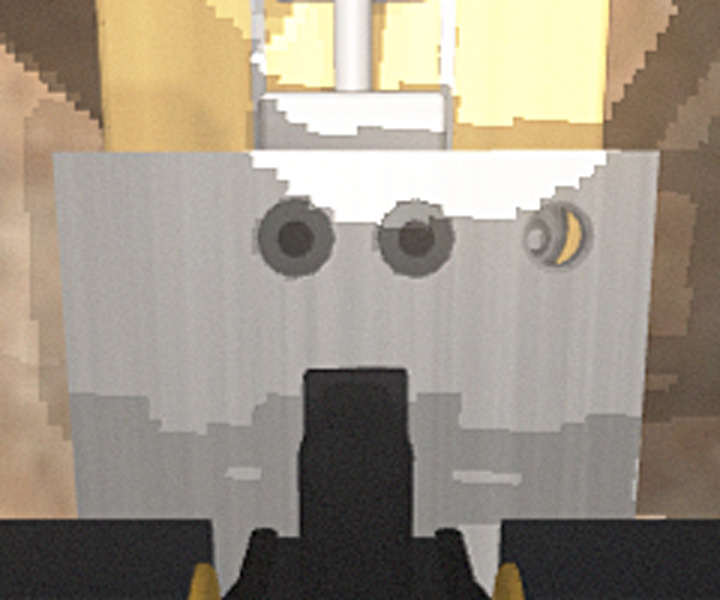

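View pics/t13.png

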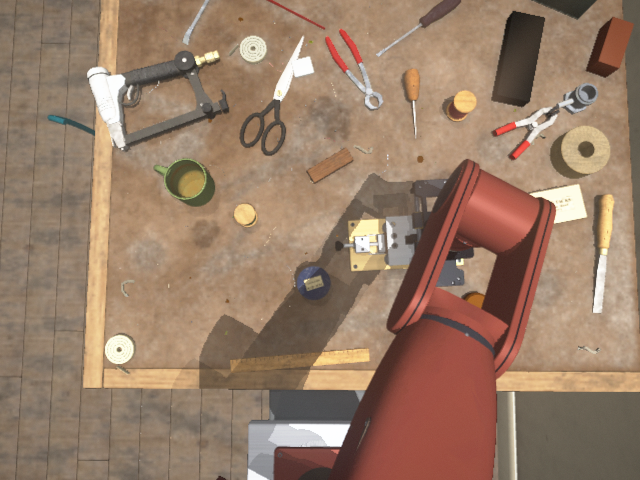

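View pics/s13.png

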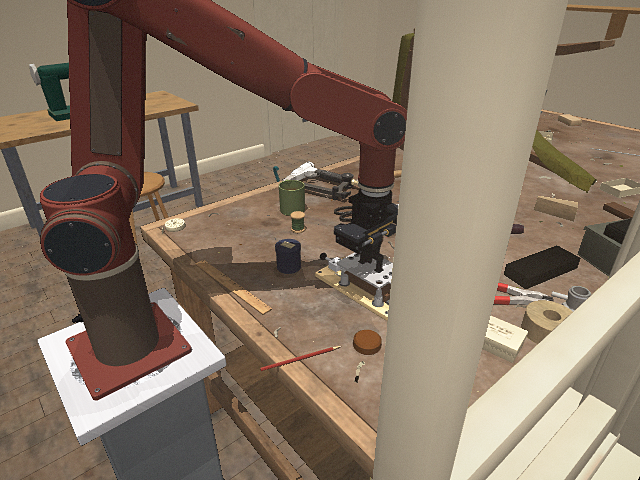

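The crop shows the thin pin's tip at (536,239) through the small hole, whose rim is centred at about (560,235). I'll compute the misalignment.

```bash
cat > al.py <<'E'
from h import *
def al(f,hole,pin,x0,y0,sc,tz,tp,yw,ztop=.059):
    p=pickle.load(open('pics/'+f+'.pkl','rb'))
    C=lambda pt,z:w(p,((pt[0]+.5)/sc-.5+x0,(pt[1]+.5)/sc-.5+y0),z)
    h=C(hole,tz-.0258+.006); q=C(pin,ztop); e=q-h
    a=np.radians(yw); Y=np.array([np.cos(a),np.sin(a),0]); X=np.array([-Y[1],Y[0],0])
    print('pin-hole tool x,y mm',np.round([e@X*1000,e@Y*1000],2),'pin',q,'hole',h)
    e=h-np.array([*tp,0]); print('hole rel tcp',e@X*1000,e@Y*1000)
E
python3 - <<'E'
from al import *
al('w13.png',(560,235),(536,239),200,90,3,.0984,(.5416,-.198),3.54)
p=pickle.load(open('pics/w13.png.pkl','rb'))
C=lambda pt,z:w(p,((pt[0]+.5)/3-.5+200,(pt[1]+.5)/3-.5+90),z)
a,b=C((54,152),.0786),C((659,151),.0786); print(yaw(b-a),np.linalg.norm(b-a))
a,b=C((98,10),.015),C((103,140),.015);c,d=C((609,10),.015),C((606,140),.015);print(yaw(a-b),yaw(c-d))
im=cv2.imread('pics/w13.png');cv2.imwrite('pics/c13b.png',cv2.resize(im[150:185,365:405],None,fx=16,fy=16,interpolation=cv2.INTER_CUBIC))
E
```

```text
pin-hole tool x,y mm [-1.9 -0.7] pin [ 0.57221477 -0.14208397  0.059     ] hole [ 0.57279859 -0.14014253  0.0786    ]
hole rel tcp 55.8207014581206 34.711491730120926
3.648122166604995 0.0993330540200384
92.49051238109047 95.50100829346961
```

View pics/c13b.png

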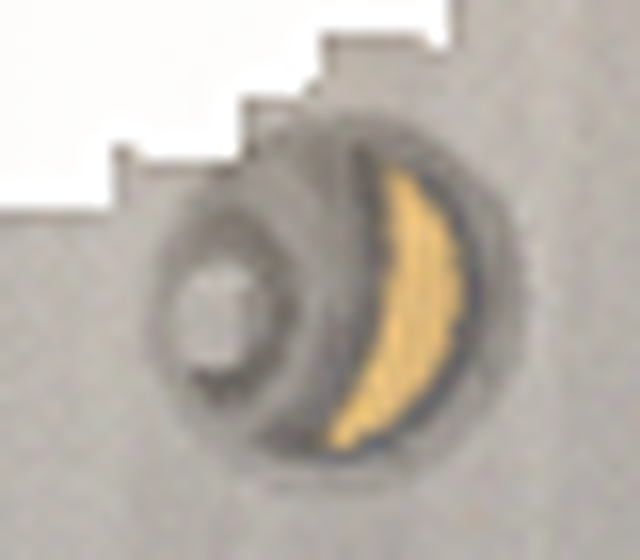

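{"method": "arm_command", "body": {
  "deltas": [
    [[0.05,-0.1,-0.04,0.3,-0.1],[0.05,-0.19,-0.07,0.6,-0.1],[0.05,-0.19,-0.07,0.9,-0.1],[0.05,-0.19,-0.07,1.1,-0.1],[0.05,-0.19,-0.07,1.1,-0.1]]
  ]
}}

```text
t: 17.73
ee_pos: [0.5402, -0.1998, 0.0862]
tool_rot: [[-0.063, 0.998, -0.0], [0.998, 0.063, 0.0], [0.0, -0.0, -1.0]]
contact_force: [0.1, -0.1, -4.7]
gripper_width: 0.0155
```

{"method": "arm_command", "body": {
  "deltas": [
    [[0.05,0,0,0,0],[0.05,0,0,0,0]]
  ]
}}

```text
t: 17.98
ee_pos: [0.5406, -0.1999, 0.0867]
tool_rot: [[-0.063, 0.998, 0.0], [0.998, 0.063, -0.0], [-0.0, 0.0, -1.0]]
contact_force: [-0.2, -0.4, -4.9]
gripper_width: 0.0156
```

Run:
```python
from h import *
go(.541,-.2,.095,3.65)
snap('wrist','w14.png');snap('scene','s14.png')
im=cv2.imread('pics/w14.png');cv2.imwrite('pics/c14b.png',cv2.resize(im[150:185,365:405],None,fx=16,fy=16,interpolation=cv2.INTER_CUBIC))
im=cv2.imread('pics/s14.png');cv2.imwrite('pics/c14s.png',cv2.resize(im[235:320,310:430],None,fx=6,fy=6,interpolation=cv2.INTER_CUBIC))
```

```text
t 17.98 pos [ 0.5406 -0.1999  0.0867] yaw 3.63 F [-0.2 -0.4 -4.9] w 0.0156 tilt [ 0.0003 -0.0001]
delta cm [-0.01  0.04 -0.83] spin -0.02
```

View pics/c14b.png

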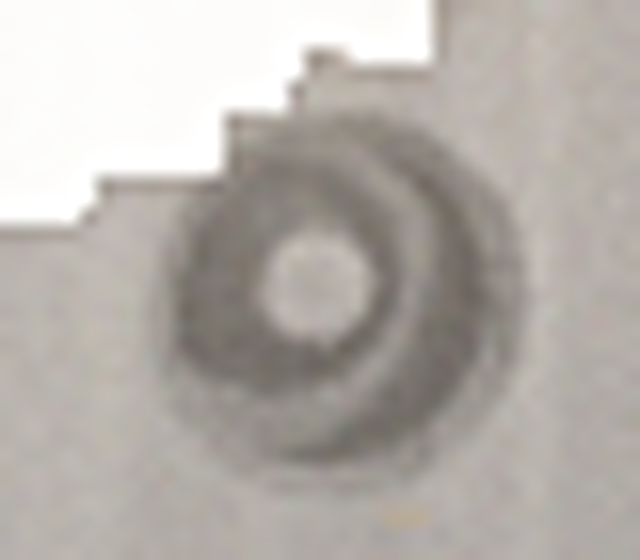

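View pics/c14s.png

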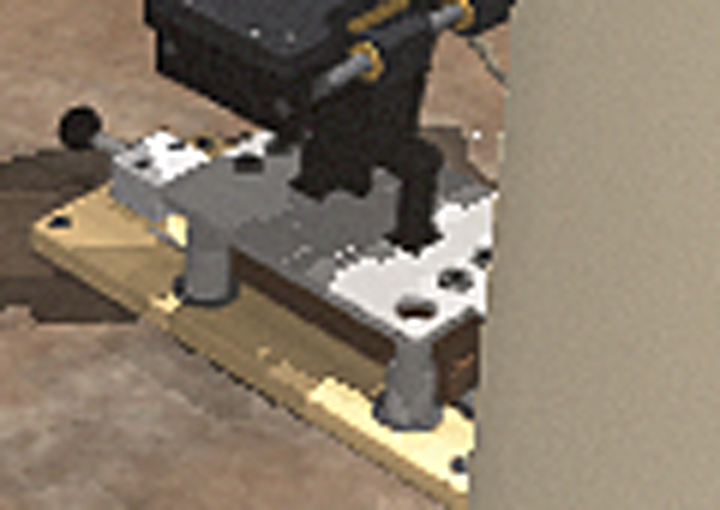

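Run:
```python
from al import *
al('w14.png',(342,302),(318,285),365,150,16,.0867,(.5406,-.1999),3.63)
p=pickle.load(open('pics/s14.png.pkl','rb'))
h=w(p,(310+415.5/6-.4,235+308.5/6-.4),.0669); print('large hole by scene',h)
a=np.radians(3.65);Y=np.array([np.cos(a),np.sin(a),0]);X=np.array([-Y[1],Y[0],0]); t=np.array([.5406,-.1999,0]); 
e=h-t; print('rel tcp plate x,y',e@Y*1000,e@X*1000)
# post foot/pin columns in scene: expected
for z in(.015,.039,.05,.059):
    X3=t-.034*Y-.056*X; X3=X3+[0,0,z]; print(z,(proj(p,X3)-[310,235])*6)
im=cv2.imread('pics/s14.png');cv2.imwrite('pics/c14t.png',cv2.resize(im[275:312,362:397],None,fx=16,fy=16,interpolation=cv2.INTER_CUBIC))
```

```text
pin-hole tool x,y mm [0.07 0.67] pin [ 0.57211448 -0.14210071  0.059     ] hole [ 0.57145064 -0.14221488  0.0669    ]
hole rel tcp 55.61614008101829 34.44096921910891
large hole by scene [ 0.50643958 -0.26038894  0.0669    ]
rel tcp plate x,y -37.94194157440445 -58.19154000609216
0.015 [407.08106632 403.39046932]
0.039 [410.84650318 355.94142944]
0.05 [412.60163717 333.82462711]
0.059 [414.05165251 315.55268719]
```

View pics/c14t.png

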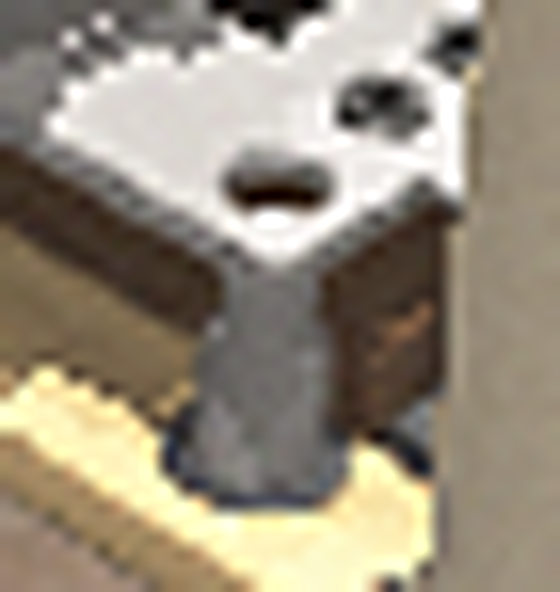

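Remaining offset at the thin pin is about (0.1, 0.7) mm. The scene view agrees at the thick pin to within about 0.4 mm. I'll shift +0.6 mm in tool y and lower slowly.

{"method": "arm_command", "body": {
  "deltas": [
    [[0.05,0,0.06,0,0],[0.05,0,0.06,0.2,0],[0.05,0,0.06,0.4,0],[0.05,0,0.06,0.5,0],[0.05,0,0.06,0.5,0]]
  ]
}}

```text
t: 18.7
ee_pos: [0.5409, -0.1998, 0.0813]
tool_rot: [[-0.063, 0.998, -0.0], [0.998, 0.063, 0.0], [0.0, -0.0, -1.0]]
contact_force: [-0.2, 0.0, -4.1]
gripper_width: 0.0156
```

Run:
```python
from h import *
go(.541,-.2,.0648,3.65)
snap('wrist','w15.png')
im=cv2.imread('pics/w15.png');cv2.imwrite('pics/c15b.png',cv2.resize(im[150:185,365:405],None,fx=16,fy=16,interpolation=cv2.INTER_CUBIC))
```

```text
t 18.7 pos [ 0.5409 -0.1998  0.0813] yaw 3.62 F [-0.2  0.  -4.1] w 0.0156 tilt [-0.0004  0.0002]
delta cm [-0.02  0.01  1.65] spin -0.03
```

View pics/c15b.png

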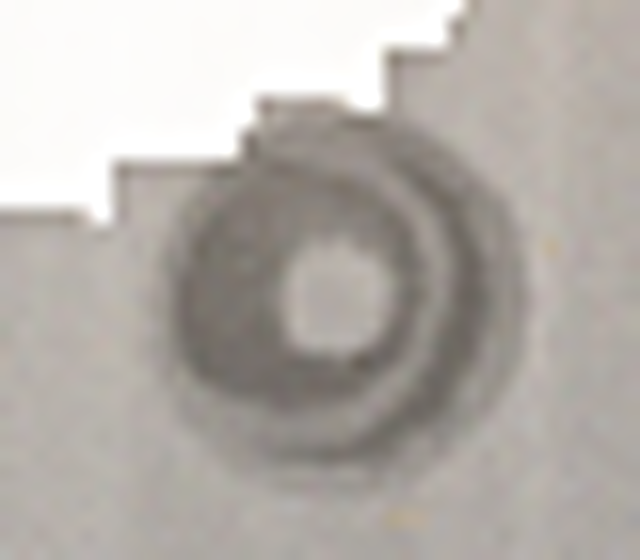

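{"method": "arm_command", "body": {
  "deltas": [
    [[0.05,0,0.03,0.1,0],[0.05,0,0.03,0.3,0],[0.05,0,0.03,0.5,0],[0.05,0,0.03,0.6,0],[0.05,0,0.03,0.6,0]]
  ]
}}

```text
t: 19.38
ee_pos: [0.5412, -0.1998, 0.0754]
tool_rot: [[-0.063, 0.998, -0.0], [0.998, 0.063, 0.0], [0.0, -0.0, -1.0]]
contact_force: [1.0, -0.7, -4.9]
gripper_width: 0.0153
```

Run:
```python
from h import *
go(.541,-.2,.0648,3.65)
```

```text
t 19.38 pos [ 0.5412 -0.1998  0.0754] yaw 3.62 F [ 1.  -0.7 -4.9] w 0.0153 tilt [-0.0002  0.0001]
delta cm [-0.02 -0.02  1.06] spin -0.03
```

{"method": "arm_command", "body": {
  "deltas": [
    [[0.05,0,0,0.2,0],[0.05,0,0,0.4,0],[0.05,0,0,0.6,0],[0.05,0,0,0.8,0],[0.05,0,0,0.95,0]]
  ]
}}

```text
t: 20.0
ee_pos: [0.5413, -0.1998, 0.0659]
tool_rot: [[-0.063, 0.998, -0.0], [0.998, 0.063, 0.0], [0.0, -0.0, -1.0]]
contact_force: [-0.2, 0.0, -4.0]
gripper_width: 0.0154
```

Run:
```python
from h import *
go(.541,-.2,.0648,3.65)
snap('wrist','w16.png');snap('scene','s16.png')
im=cv2.imread('pics/w16.png');cv2.imwrite('pics/c16.png',cv2.resize(im[90:290,200:440],None,fx=3,fy=3,interpolation=cv2.INTER_CUBIC))
im=cv2.imread('pics/s16.png');cv2.imwrite('pics/c16s.png',cv2.resize(im[235:320,310:430],None,fx=6,fy=6,interpolation=cv2.INTER_CUBIC))
go(.541,-.2,.0648,3.65)
```

```text
t 20.0 pos [ 0.5413 -0.1998  0.0659] yaw 3.63 F [-0.2  0.  -4. ] w 0.0154 tilt [-0.0001  0.    ]
delta cm [-0.02 -0.03  0.11] spin -0.02
t 20.1 pos [ 0.5412 -0.1998  0.0658] yaw 3.63 F [ 0.9 -0.1 -4.6] w 0.0156 tilt [-0.0004  0.0002]
delta cm [-0.02 -0.02  0.1 ] spin -0.02
```

View pics/c16.png

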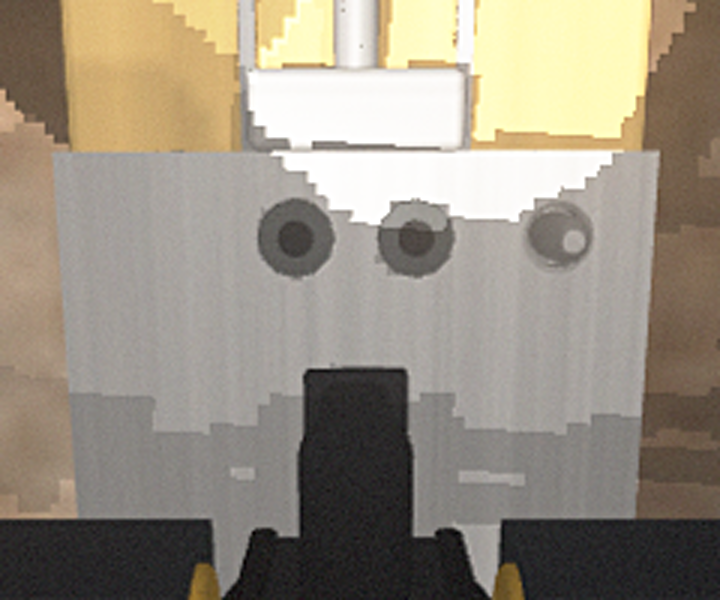

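View pics/c16s.png

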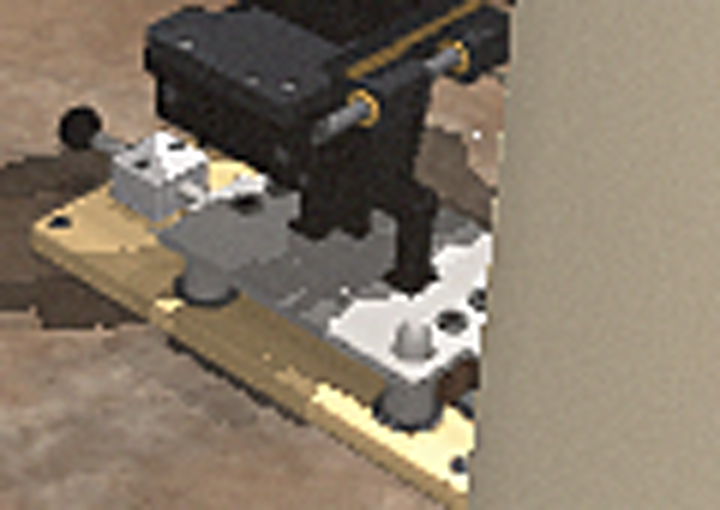

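Both pins are through: the thick pin stands out of the large hole in the scene crop at (413,340), and the thin pin shows in its hole at (573,242). About 1 mm remains, so I'll lower until contact.

{"method": "arm_command", "body": {
  "deltas": [
    [[0.05,0,0,0.06,0],[0.05,0,0,0.1,0],[0.05,0,0,0.13,0],[0.05,0,0,0.13,0]]
  ]
}}

```text
t: 20.6
ee_pos: [0.5414, -0.1999, 0.0648]
tool_rot: [[-0.063, 0.998, 0.0], [0.998, 0.063, -0.0], [-0.0, 0.0, -1.0]]
contact_force: [0.2, 0.2, -3.8]
gripper_width: 0.0157
```

Run:
```python
from h import *
go(.541,-.2,.0648,3.65)
```

```text
t 20.6 pos [ 0.5414 -0.1999  0.0648] yaw 3.63 F [ 0.2  0.2 -3.8] w 0.0157 tilt [ 0.0001 -0.0001]
delta cm [-0.01 -0.04  0.  ] spin -0.02
```

{"method": "arm_command", "body": {
  "deltas": [
    [[0.05,0,0,0.05,0],[0.05,0,0,0.1,0],[0.05,0,0,0.1,0],[0.05,0,0,0.1,0]]
  ]
}}

```text
t: 21.1
ee_pos: [0.5414, -0.1999, 0.0648]
tool_rot: [[-0.063, 0.998, 0.0], [0.998, 0.063, -0.0], [-0.0, 0.0, -1.0]]
contact_force: [-3.9, 1.8, 5.2]
gripper_width: 0.0154
```

Contact: z holds at 0.0648, the expected value, and the force has turned upward. Releasing.

{"method": "arm_command", "body": {
  "deltas": [
    [[0.15,0,0,0,0],[0.3,0,0,0,0],[0.45,0,0,0,0],[0.45,0,0,0,0],[0.45,0,0,0,0]]
  ]
}}

```text
t: 21.72
ee_pos: [0.5414, -0.1999, 0.0638]
tool_rot: [[-0.063, 0.998, 0.0], [0.998, 0.063, -0.0], [-0.0, 0.0, -1.0]]
contact_force: [-0.2, 0.4, -0.5]
gripper_width: 0.0383
```

{"method": "arm_command", "body": {
  "deltas": [
    [[0.45,0,0,-1,0],[0.45,0,0,-3,0],[0.45,0,0,-6,0],[0.45,0,0,-9,0],[0.45,0,0,-11,0]]
  ]
}}

```text
t: 22.35
ee_pos: [0.5424, -0.2004, 0.1771]
tool_rot: [[-0.063, 0.998, 0.003], [0.998, 0.063, -0.002], [-0.002, 0.003, -1.0]]
contact_force: [0.2, 0.1, -0.4]
gripper_width: 0.0395
```

Run:
```python
from h import *
go(.541,.05,.18,3.65)
snap('wrist','w17.png')
```

```text
t 22.35 pos [ 0.5424 -0.2004  0.1771] yaw 3.63 F [ 0.2  0.1 -0.4] w 0.0395 tilt [ 0.0034 -0.0018]
delta cm [24.99  1.45 -0.33] spin -0.02
```

View pics/w17.png

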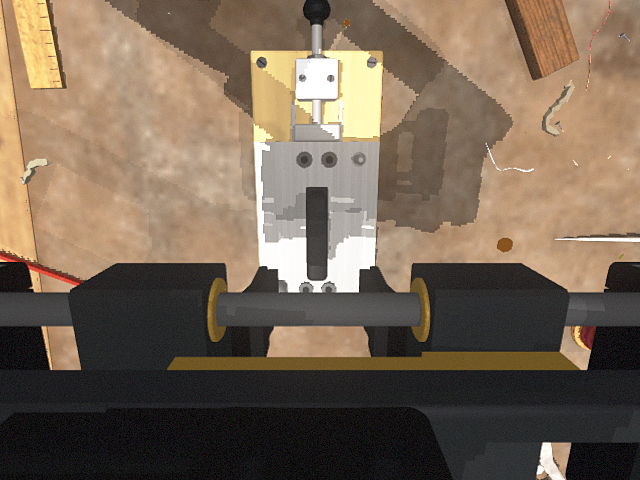

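The template is on the jig with its bar at (317,232) and is released. I'll move the arm aside for a clear final top check.

{"method": "arm_command", "body": {
  "deltas": [
    [[0.45,4,0,-1,0],[0.45,8.5,0,-2,0],[0.45,13,0,-2,0],[0.45,18,0,-2,0],[0.45,23,0,-2,0]]
  ]
}}

```text
t: 23.02
ee_pos: [0.5263, 0.0312, 0.1936]
tool_rot: [[-0.063, 0.998, -0.0], [0.998, 0.063, 0.0], [0.0, -0.0, -1.0]]
contact_force: [0.8, 0.1, 0.0]
gripper_width: 0.0392
```

{"method": "arm_command", "body": {
  "deltas": [
    [[0.45,4,-1,0,0],[0.45,8,-2,0,0],[0.45,10,-2,0,0],[0.45,10,-2,0,0]]
  ]
}}

```text
t: 23.52
ee_pos: [0.5, 0.1294, 0.1936]
tool_rot: [[-0.066, 0.998, -0.0], [0.998, 0.066, -0.0], [0.0, -0.0, -1.0]]
contact_force: [0.1, -1.3, 0.2]
gripper_width: 0.0394
```

Run:
```python
from h import *
snap('top','t18.png');snap('scene','s18.png')
im=cv2.imread('pics/t18.png'); cv2.imwrite('pics/c18.png',cv2.resize(im[200:285,340:473],None,fx=6,fy=6,interpolation=cv2.INTER_CUBIC))
im=cv2.imread('pics/s18.png');cv2.imwrite('pics/c18s.png',cv2.resize(im[235:320,310:430],None,fx=6,fy=6,interpolation=cv2.INTER_CUBIC))
```

```text
(no output)
```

View pics/c18.png

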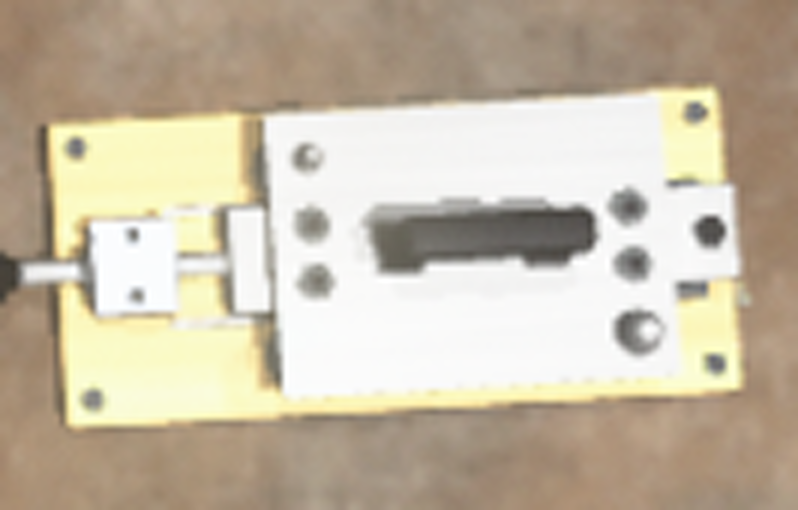

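View pics/c18s.png

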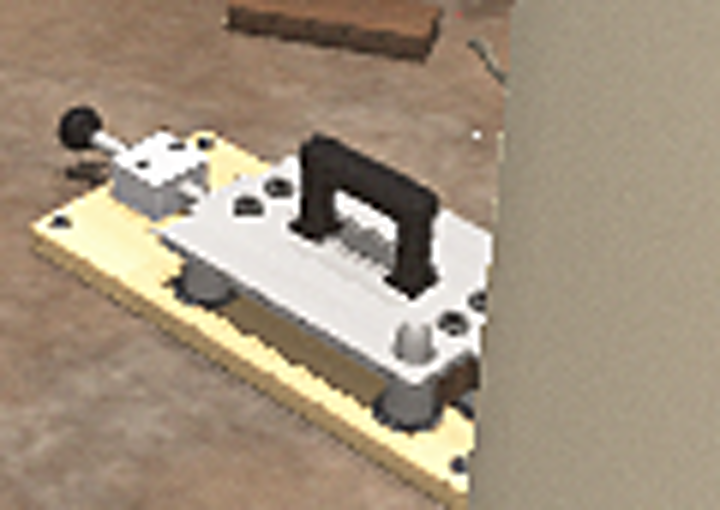

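View pics/t18.png

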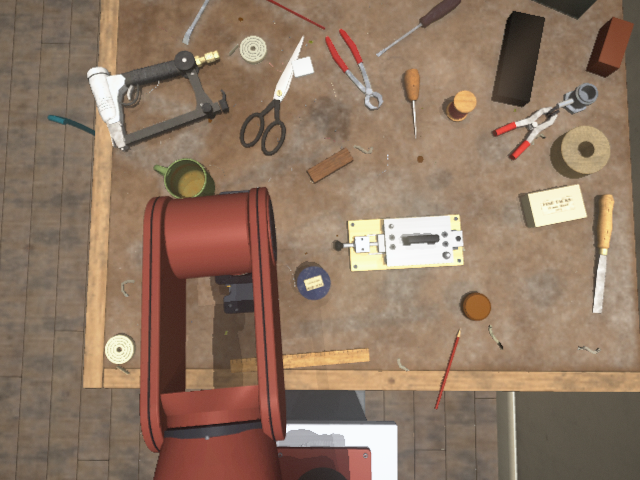

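The top crop shows the plate over all four posts, the thin pin in the small hole at (308,157), the thick pin in the large hole at (640,331), and the tab over the fixed stop. The shoe is still pushed back at (248,260). The scene crop shows the plate lying flat. The mug, tin and beeswax stand where they were; the thread is hidden by the arm.

Run:
```python
from h import *
s=read_state(); print(s['t'],np.round(s['contact_force'],1),np.abs(s['qvel']).max())
im=cv2.imread('pics/s18.png');cv2.imwrite('pics/c19.png',cv2.resize(im[150:320,230:420],None,fx=3.5,fy=3.5))
job.job_done()
```

```text
23.625 [-0.6 -0.1  0.4] 1.0878679163374512
the job is handed in; nothing more can be done
```

View pics/c19.png

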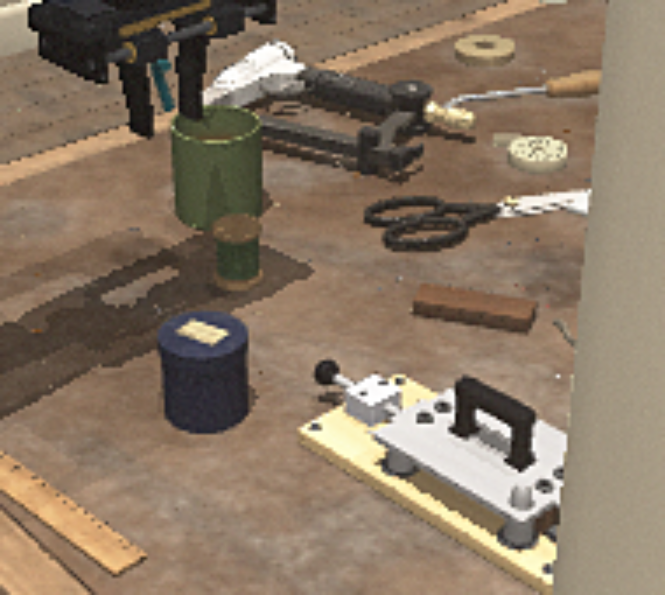

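The rail and the template are both in the jig, and I handed the job in at about 23.6 s. The hand-in gave no verdict, so the checks below are all I have.

**Rail:** I pushed the sprung stop back with the larger rail's end, laid the rail on the floor, and the spring closed it against the fixed stop. After I let go, one view put its end 70.3 mm from the seat (70 expected), and the top view put its two ends at about +69 and -69 mm. It sits about 1 mm off centre across the channel. One of its sides rubbed a post on the way down, with about 2 N sideways, and I corrected that by 1 mm.

**Template:** I lowered it over both pins until it met the posts at the expected height (tool tip at 0.0648 m), then let go. The last pictures show:
- The plate lies flat, with each pin through its own hole and the tab over the fixed stop.
- The shoe is still pushed back.
- The mug, tin, thread and beeswax stand upright, apparently where they were; I did not measure their positions again.

**What disagreed:** The top and wrist cameras differed by about 2 to 3 mm on world positions. I fitted the parts by comparing them within the wrist view. I did not measure the holes against the pins again after letting go.

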